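# Change over a pin-located drilling jig at a jeweller's bench

### The arm

A 6-joint arm with a two-finger parallel gripper is mounted at the origin on the work surface. World frame = base frame: x ahead of the robot, y to its left, z up, the work surface at z = 0. Lengths are in mm, angles in rad, forces in N, time in s.
With the tool pointing down it reaches from about 275 to 750 mm from the base axis. Payload 10.2 kg.
Tool frame: the origin (TCP) lies on the centre line of the jaws, within the pads' length; the fingertips stand 19 mm ahead of it and the grasp point (between the pads) is the TCP; z points along the fingers, y is the line along which they close (so a half turn about z gives the same grasp; the last joint's range is limited). The gripper opens to 85 mm and grips with 20 to 120 N. Pads are 22 mm wide; open, the fingers measure 114 mm over their backs; the gripper's body (76 mm by 85 mm) begins 54 mm behind the grasp point. The pads swing forward as they close: fully open they stand 13 mm farther back than shut.
Start: joints at [-1.443, 0.313, 1.498, -0, 1.331, -0.223], TCP at [180.403, -493.037, 212.394] pointing down, gripper open.
Joint ranges: [-2.94, 2.94], [-0.97, 2.17], [0.19, 2.56], [-1.23, 4.37], [0.02, 3.11], [-2.88, 2.88]. Speed limits (rad/s): [2.39, 2.39, 3.01, 3.14, 3.14, 3.14].

### API

Orientations are given as a unit quaternion [w, x, y, z].
In Python, from rig import sense, capture, finish_job, regions_of, mark_of gives the robot as it stands.
- The arm moves only by the tool jog_arm, never from a script. Its argument "series" is text: rows parted by semicolons, each of 7 numbers parted by spaces: the shift along the tool's x, y, z in units of 0.4 m (1.0 is 0.4 m), then the turn, a rotation vector about the tool's x, y, z in units of pi/2 rad (1.0 is pi/2 rad), then the opening, from -1 (shut) to 1 (fully open). A call has 1 to 20 rows; each row is the pose to reach, as a shift and turn from the pose commanded when the call began, along the tool's axes at that moment; what a row does not reach only later rows make up. A row lasts 1/8 s, in which the tool goes at most 62.5 mm and 10.7 degrees, less where a joint would pass 70% of its speed; a pose out of reach is approached as far as the arm can. A call with a number of a shift or a turn outside -1 to 1 is refused whole. A call with a gripper value outside its range is refused whole. The fingers move at their own pace and stop on an object; "grip_force" is the grip in N (left out, the last holds). Time passes only in rows, so rows that repeat a pose let the fingers close. It gives the time, the measured TCP pose, the force, the opening and the grip force at its end, in the units of the state.
- sense(): the state, without advancing time (a new reading comes with each control period).
- capture(name): name is "scene" or "top" or "wrist"; returns a dict with "img" (400x640x3 uint8, red, green, blue), "intrinsics" (3x3 intrinsics, pixels), "dist_coeffs" ([k1, k2, p1, p2, k3] as OpenCV has them; the pictures are not rectified), "R" (3x3) and "t" (3): a world point X has camera coordinates R X + t. Camera axes: x right, y down, z forward; pixel columns grow to the right and rows downward; lengths in mm; the calibration is good to about 2 mm. A picture is of the moment at which its call begins. There is no depth.
- finish_job(): hands the job in; it is judged then, once.
Trained networks look in a picture, given as the dict that the camera call returned (one of the last four; its "shot" number tells which), for a name from the list of things; names that differ only in an ending like _2 or _b are one class to them, and where a whole thing is asked for, a point or a joint stands for the part that bears it (a point fixed in the world has none). Each returns a list of dicts, best first, with "confidence" (0 to 1); they miss things now and then, are a little off and sometimes report something else, mostly with a low value. They report only what shows in the picture. A call takes as long as a camera call. They do not tell look-alikes from the thing itself.
- regions_of(label, picture): "region" (400x640 bool, what is visible of it) and "point" ([row, column] in pixels, amid what is visible of it).
- mark_of(label, picture): "point" ([row, column] in pixels: a listed point, or the origin of a listed thing).
The state is a dict: "time_s": time; "joints": joint angles; "dq": joint speeds; "tau": joint torques, N m; "eef_pos": TCP position; "ee_rot": TCP orientation; "force": force on the tool from outside, world axes, zero at the start; "wrist_torque": the same for the moment, N m; "grip_width": opening from 0.0 (shut) to 1.0 (fully open); "grip_force": force on a finger pad.
Only numpy, scipy, OpenCV 4.12 (cv2) and the standard library are available. Lean on these libraries where they do the work, as an engineer would, in place of code of your own. Each camera call takes 0.05 s, during which the arm holds its last target. There are 200 camera calls.

### The job

Swing the jig's keeper arm out of the way by a good quarter turn, then lift off the drilled brass plate and lay it flat in the wooden tray. Then fit every copper blank lying on the bench onto the jig, one on another, sliding each until its two holes drop over the locating pins and it lies fully home; fit the green acrylic template the same way on top, and swing the keeper arm back over the stack to its closed stop. The acrylic is brittle: grip it lightly (no more than 50 N) and do not press it hard onto the pins or the stack (stay under 30 N); leave the plant, jar and hammer where they stand.

Things in the scene. Friction and masses are not known exactly. Their poses are not given: they have to be found in the camera images.
- jig: Drilling jig fixed to the bench (place and yaw vary): blue base 20 mm high, 76 mm wide, from x = -90 to +124 mm in its own frame. Origin: underside of the base, midway between the pins; z up. Steel pins at x = -40 and +40 mm, y = 0: 9.6 mm diameter, 48 mm above the base top, the top 7 mm tapering to 4 mm. A 22 mm post at x = +95 mm, 74 mm high, carries the keeper arm.
- jig_seat (a point): Point on the jig base's top face midway between the pins (20 mm above the bench), axes as the jig's: the first plate fully home has its origin here, each further one 8 mm higher.
- keeper (a joint): Keeper arm's hinge angle, rad: 0 = closed stop (arm over the plates, along the jig's -x); grows counter-clockwise from above, opening toward the jig's -y side, to the open stop at 1.75. Starts nearly closed, stays where left; 1.5 N at the handle moves it. Steel arm 20 mm wide, 9 mm thick, underside 74 mm above the bench, reaching 109 mm from the hinge axis.
- keeper_handle (a point): Point on the axis of the keeper arm's upright red round handle (16 mm diameter, from 83 to 128 mm above the bench), 109 mm above the bench and 100 mm from the hinge axis; a grasp from above fits here. It travels with the arm.
- keeper_hinge (a point): Point on the keeper arm's vertical hinge axis (jig x = +95 mm, y = 0), 78.5 mm above the bench.
- drilled_plate: The finished brass plate 110 x 56 x 8 mm with two 12 mm round through holes at x = -40 and +40 mm. Origin: centre of the underside; x along its 110 mm length, y across its 56 mm width, z up. Turned end for end it is the same. Mass about 0.36 kg; nine black drill marks show on its top. It starts fully home on the jig's pins, under the keeper arm.
- tray: Open wooden tray fixed to the bench, 140 (x) x 180 (y) mm outside, 22 mm high, walls and floor 5 mm thick; origin: centre of the underside. The brass plate goes flat on its floor with its length along the tray's y.
- tray_in (a point): Centre of the tray's inner floor, 5 mm above the bench; axes as the tray's.
- template: The drilling template, green acrylic plate 110 x 56 x 8 mm with two 12 mm round through holes at x = -40 and +40 mm. Origin: centre of the underside; x along its 110 mm length, y across its 56 mm width, z up. Turned end for end it is the same. Mass about 0.058 kg; brittle; nine black marks on its top. It starts flat on the bench on the robot's right.
- blank_a: A copper blank plate 110 x 56 x 8 mm with two 12 mm round through holes at x = -40 and +40 mm. Origin: centre of the underside; x along its 110 mm length, y across its 56 mm width, z up. Turned end for end it is the same. Mass about 0.38 kg, plain top. Starts flat on the bench on the robot's left; two to four blanks are present, absent ones read None.
- blank_b: A copper blank plate 110 x 56 x 8 mm with two 12 mm round through holes at x = -40 and +40 mm. Origin: centre of the underside; x along its 110 mm length, y across its 56 mm width, z up. Turned end for end it is the same. Mass about 0.38 kg, plain top. Starts flat on the bench on the robot's left; two to four blanks are present, absent ones read None.
- blank_c: A copper blank plate 110 x 56 x 8 mm with two 12 mm round through holes at x = -40 and +40 mm. Origin: centre of the underside; x along its 110 mm length, y across its 56 mm width, z up. Turned end for end it is the same. Mass about 0.38 kg, plain top. Starts flat on the bench on the robot's left; two to four blanks are present, absent ones read None.
- blank_d: A copper blank plate 110 x 56 x 8 mm with two 12 mm round through holes at x = -40 and +40 mm. Origin: centre of the underside; x along its 110 mm length, y across its 56 mm width, z up. Turned end for end it is the same. Mass about 0.38 kg, plain top. Starts flat on the bench on the robot's left; two to four blanks are present, absent ones read None.
- succulent: Bystander: plant in a white ceramic pot, 84 mm across, pot 75 mm high. Origin: centre of the underside.
- polish_jar: Bystander: amber glass jar, 60 mm diameter, 75 mm high. Origin: centre of the underside.
- hammer: Bystander: small hammer, 200 mm long, lying on the bench. Origin: under its middle, x along the handle towards the head.
Not all that is in view belongs to the job. Several things have the shape of the tray; the one meant has the colours described above. What is shaped like the blank_a but grey is not meant.

How it is judged (in metres and radians):
On the way, in this order (a step that is already met when the one before it is completed fails the run):
1. the keeper arm is swung well out of the way (joint beyond 1.3 rad) (value of joint keeper above 1.3 rad), for 0.2 s.
2. the drilled brass plate lies flat in the tray, let go (x of drilled_plate in the frame of tray_in between -0.045 and 0.045 m and y of drilled_plate in the frame of tray_in between -0.065 and 0.065 m and angle between drilled_plate's own z axis and vertical below 0.1 rad and z of drilled_plate in the frame of tray_in below 0.006 m and contact force between the fingers and drilled_plate below 0.2 N), for 0.2 s.
3. every copper blank is fully home on the pins, let go (horizontal distance between each of blank_a, blank_b, blank_c, blank_d and jig_seat below 0.003 m and angle between the x axis of each of blank_a, blank_b, blank_c, blank_d and the x axis of jig, either way round below 0.06 rad and angle between each of blank_a, blank_b, blank_c, blank_d's own z axis and vertical below 0.05 rad and z of blank_a in the frame of jig_seat between -0.003 and 0.0265 m and z of blank_b in the frame of jig_seat between -0.003 and 0.0265 m and z of blank_c in the frame of jig_seat between -0.003 and 0.0265 m and z of blank_d in the frame of jig_seat between -0.003 and 0.0265 m and contact force between the fingers and blank_a below 0.2 N and contact force between the fingers and blank_b below 0.2 N and contact force between the fingers and blank_c below 0.2 N and contact force between the fingers and blank_d below 0.2 N), for 0.2 s.
4. the template is fully home on top of the blanks, let go (horizontal distance between each of blank_a, blank_b, blank_c, blank_d, template and jig_seat below 0.003 m and angle between the x axis of each of blank_a, blank_b, blank_c, blank_d, template and the x axis of jig, either way round below 0.06 rad and angle between each of blank_a, blank_b, blank_c, blank_d, template's own z axis and vertical below 0.05 rad and z of blank_a in the frame of jig_seat between -0.003 and 0.0265 m and z of blank_b in the frame of jig_seat between -0.003 and 0.0265 m and z of blank_c in the frame of jig_seat between -0.003 and 0.0265 m and z of blank_d in the frame of jig_seat between -0.003 and 0.0265 m and z of template in the frame of jig_seat between -0.003 and 0.0345 m and z of template in the frame of blank_a above 0.005 m and z of template in the frame of blank_b above 0.005 m and z of template in the frame of blank_c above 0.005 m and z of template in the frame of blank_d above 0.005 m and contact force between the fingers and template below 0.2 N), for 0.2 s.
At the end, for the whole second after the job is handed in: Every copper blank present lies flat on the jig, over both pins, fully home (within 3 mm of centre, 0.06 rad of the jig's axis, height no more than a full stack), the template fully home above all of them, the brass plate flat in the tray, the keeper arm closed within 0.15 rad, everything at rest (horizontal distance between each of blank_a, blank_b, blank_c, blank_d, template and jig_seat below 0.003 m and angle between the x axis of each of blank_a, blank_b, blank_c, blank_d, template and the x axis of jig, either way round below 0.06 rad and angle between each of blank_a, blank_b, blank_c, blank_d, template's own z axis and vertical below 0.05 rad and z of blank_a in the frame of jig_seat between -0.003 and 0.0265 m and z of blank_b in the frame of jig_seat between -0.003 and 0.0265 m and z of blank_c in the frame of jig_seat between -0.003 and 0.0265 m and z of blank_d in the frame of jig_seat between -0.003 and 0.0265 m and z of template in the frame of jig_seat between -0.003 and 0.0345 m and z of template in the frame of blank_a above 0.005 m and z of template in the frame of blank_b above 0.005 m and z of template in the frame of blank_c above 0.005 m and z of template in the frame of blank_d above 0.005 m and x of drilled_plate in the frame of tray_in between -0.045 and 0.045 m and y of drilled_plate in the frame of tray_in between -0.065 and 0.065 m and angle between drilled_plate's own z axis and vertical below 0.1 rad and z of drilled_plate in the frame of tray_in below 0.006 m and linear speed of each of blank_a, blank_b, blank_c, blank_d, template, drilled_plate below 0.02 m/s and value of joint keeper below 0.15 rad); the robot touches nothing.
It fails at once if the brittle template is squeezed: the finger contact forces on it, both fingers together, exceed 120 N (contact force between the fingers and template above 120 N).
It fails at once if the template is pressed onto the jig or the blanks with more than 40 N (contact force between template and jig above 40 N or contact force between template and blank_a above 40 N or contact force between template and blank_b above 40 N or contact force between template and blank_c above 40 N or contact force between template and blank_d above 40 N).
It fails at once if the succulent is moved more than 30 mm (distance of succulent from where it was at the start of the episode above 0.03 m).
It fails at once if the polish jar is moved more than 30 mm (distance of polish_jar from where it was at the start of the episode above 0.03 m).
It fails at once if the hammer is moved more than 30 mm (distance of hammer from where it was at the start of the episode above 0.03 m).
Of blank_a, blank_b, blank_c, blank_d only 2 to 4 are there at a start; the rules pass over those that are not, and their reading is None.
At some moment in a run one of blank_a, blank_b, blank_c, blank_d may be knocked a few centimetres aside while the robot is not near it.
It also fails if it takes over 210 s, if anything falls off the work surface, if the arm or the gripper's body presses on something with over 40 N, if the wrist force passes 120 N, or if a joint passes its speed limit or range.

## Working session

There is one attempt and no reset: what is moved stays moved. The work goes in short steps, Python scripts to look and compute and a tool call to move; the robot and the scene stay as the last step left them, time stands still between calls to the robot, and variables do not carry over. Pictures are saved under pics/ and viewed, at most 14 in all, crops included, and the job is handed in when it is done.

Besides the shell and the picture viewer there is one more tool, called after "Call:" as a command line: name --argument value ..., lists and objects as JSON in quotes. jog_arm: Moves the arm, as the interface text tells. Shifts and turns lie within -1 to 1; 1 stands for 0.4 m of shift or pi/2 rad of turn. Its arguments: {"type":"object","properties":{"series":{"type":"string"},"grip_force":{"type":"number"}},"required":["series"]}

```bash
mkdir -p pics; ls
python3 - <<'E'
from rig import *
import cv2,numpy as np
for n in ["top","scene"]:
    p=capture(n); cv2.imwrite(f"pics/{n}0.png",p["img"][:,:,::-1])
    print(n,p["intrinsics"].tolist(),p["dist_coeffs"],p["R"].round(4).tolist(),p["t"])
    for l in ["jig_seat","keeper_handle","keeper_hinge","drilled_plate","tray","template","blank_a","succulent","polish_jar","hammer"]:
        print(l,[(np.round(m["point"],1).tolist(),round(m["confidence"],2)) for m in mark_of(l,p)])
print(sense())
E
```

```text
pics
top [[512.4258103347804, 0.0, 309.69933949252265], [0.0, 512.4258103347804, 205.8248715526667], [0.0, 0.0, 1.0]] [-0.1414668  0.         0.         0.         0.       ] [[-0.0034, -0.9999, -0.0095], [-0.991, 0.0046, -0.1336], [0.1336, 0.009, -0.991]] [ -15.44753964  566.55697205 1617.98131412]
jig_seat [([224.3, 302.5], 0.57), ([228.3, 308.0], 0.5), ([193.5, 305.9], 0.32)]
keeper_handle [([224.3, 305.3], 0.53)]
keeper_hinge [([196.9, 309.4], 0.77), ([227.8, 302.5], 0.72)]
drilled_plate [([225.2, 306.5], 0.72)]
tray [([281.2, 468.7], 0.9), ([253.0, 385.0], 0.64), ([253.0, 386.3], 0.47)]
template [([188.1, 393.3], 0.95)]
blank_a [([255.1, 164.3], 0.78), ([203.9, 248.4], 0.76), ([254.0, 206.8], 0.56)]
succulent [([156.1, 265.0], 0.56)]
polish_jar [([159.8, 223.7], 0.8)]
hammer [([146.2, 352.3], 0.66)]
scene [[478.38622339779334, 0.0, 316.3131363445121], [0.0, 478.38622339779334, 202.24256854666794], [0.0, 0.0, 1.0]] [-0.11752679  0.          0.          0.          0.        ] [[-0.8069, 0.5906, 0.0043], [0.4175, 0.5755, -0.7031], [-0.4178, -0.5656, -0.711]] [ 448.57590465 -137.74
[... 670 characters left out ...]
.5], 0.54)]
{'time_s': 1.1, 'joints': array([-1.44336184e+00,  3.12926506e-01,  1.49770807e+00,  5.54305661e-06,
        1.33096606e+00, -2.23389210e-01]), 'dq': array([ 0.00027653, -0.00177478,  0.00094257, -0.00170458, -0.00089313,
        0.00025424]), 'tau': array([ 3.91801013e-04, -4.12175095e+01, -2.59890658e+01, -1.70974304e-04,
        5.67097795e-04, -9.99141548e-06]), 'eef_pos': array([ 180.42441739, -493.03635244,  212.37756242]), 'ee_rot': array([-3.86135572e-06,  9.84654864e-01,  1.74513032e-01,  2.88070125e-06]), 'force': array([0.1943543 , 0.43569473, 0.06391632]), 'wrist_torque': array([0.08674892, 0.01431012, 0.00359599]), 'grip_force': 0.0, 'grip_width': 0.9981780402961592}
```

```bash
cat > h.py <<'E'
import numpy as np, cv2
from scipy.spatial.transform import Rotation as Ro
from rig import *
def cam(p): return p["intrinsics"],np.array(p["dist_coeffs"],float),np.array(p["R"]),np.array(p["t"])
def back(p,rc,z):
    K,d,R,t=cam(p); rc=np.atleast_2d(np.array(rc,float))
    u=cv2.undistortPoints(rc[:,None,::-1].copy(),K,d)[:,0]
    D=np.c_[u,np.ones(len(u))]@R; C=-R.T@t
    return C+D*((z-C[2])/D[:,2])[:,None]
def proj(p,X):
    K,d,R,t=cam(p); return cv2.projectPoints(np.atleast_2d(np.array(X,float)),cv2.Rodrigues(R)[0],t,K,d)[0][:,0,::-1]
def rect(p,mask,z):
    "min-area rectangle of mask on plane z: centre, long side, short side, yaw of long side"
    c=max(cv2.findContours(mask.astype(np.uint8),0,1)[0],key=cv2.contourArea)[:,0,::-1]
    X=back(p,c,z)[:,:2]
    (c,(w,h),a)=cv2.minAreaRect(X.astype(np.float32)); a=np.radians(a)
    if w<h: w,h,a=h,w,a+np.pi/2
    return np.round(c,1),round(w,1),round(h,1),round((a+np.pi/2)%np.pi-np.pi/2,3)
def go(x,y,z,yaw):
    "jog numbers from now to tool-down pose with tool x axis at world angle yaw (mod pi)"
    s=sense(); q=s["ee_rot"]; R=Ro.from_quat([q[1],q[2],q[3],q[0]]).as_matrix()
    best=None
    for k in(-1,0,1):
        a=yaw+k*np.pi; T=np.array([[np.cos(a),np.sin(a),0],[np.sin(a),-np.cos(a),0],[0,0,-1]])
        r=Ro.from_matrix(R.T@T).as_rotvec()
        if best is None or np.linalg.norm(r)<np.linalg.norm(best): best=r
    sh=R.T@(np.array([x,y,z])-s["eef_pos"])
    print("shift",(sh/400).round(4),"turn",(best/(np.pi/2)).round(4),"|mm|",np.linalg.norm(sh).round(0),"j6",s["joints"][5].round(2));
E
python3 - <<'E'
from h import *
a=capture("top")["img"]; b=capture("scene")["img"]
cv2.imwrite("pics/t1.png",cv2.resize(a[110:330,120:520],(800,440),interpolation=cv2.INTER_CUBIC)[:,:,::-1])
cv2.imwrite("pics/s1.png",cv2.resize(b[90:360,190:510],(800,600),interpolation=cv2.INTER_CUBIC)[:,:,::-1])
E
```

```text
(no output)
```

View pics/t1.png

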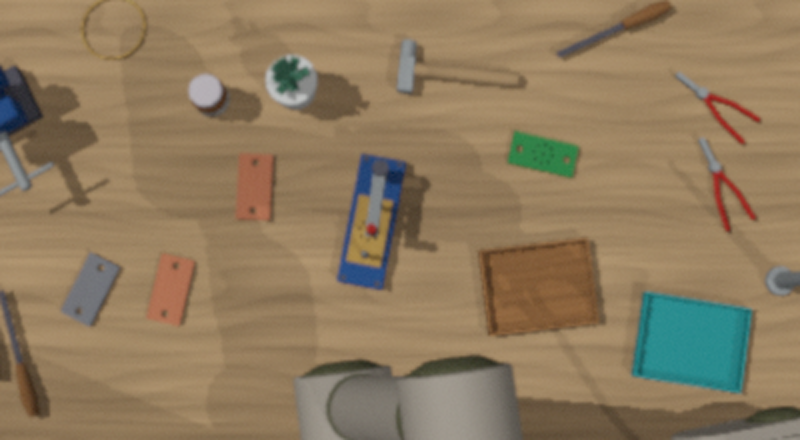

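View pics/s1.png

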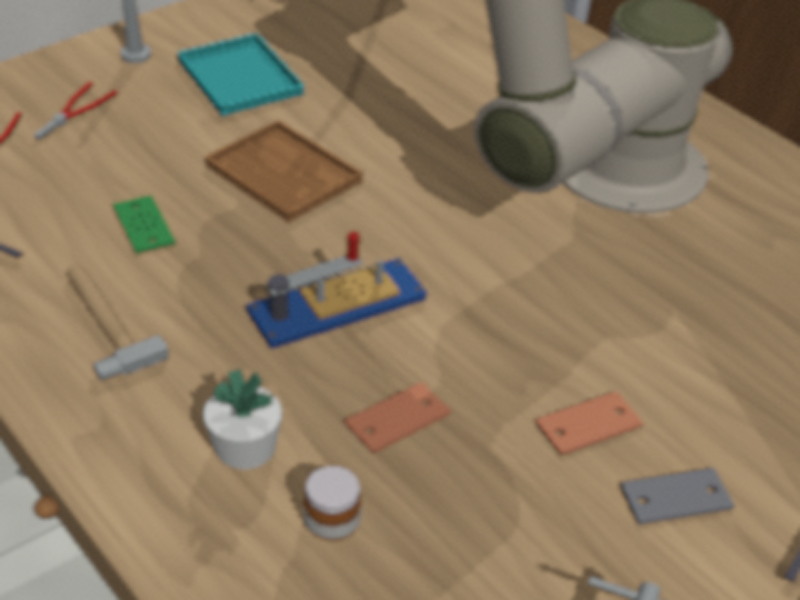

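The top crop shows two copper blanks at (256,187) and (171,289), with the grey decoy at (90,289). The jig is at (373,222) with its post at the far end and the red handle at (371,230). The wooden tray is at (541,287) and the template at (544,155). The scene view agrees with this.

```bash
cat >> h.py <<'E'
def colmask(img,name):
    H=cv2.cvtColor(img,cv2.COLOR_RGB2HSV).astype(int); h,s,v=H[...,0],H[...,1],H[...,2]
    m={"copper":((h<=11)|(h>176))&(s>95)&(v>90),"green":(h>45)&(h<80)&(s>100),"blue":(h>100)&(h<125)&(s>120),"brass":(h>17)&(h<30)&(s>120)&(v>130),"red":((h<=5)|(h>172))&(s>170)&(v>60)}[name]
    return m
def blobs(m,amin=30):
    n,l,st,c=cv2.connectedComponentsWithStats(m.astype(np.uint8))
    return [(l==i) for i in range(1,n) if st[i,4]>=amin]
E
python3 - <<'E'
from h import *
for n in ["top","scene"]:
    p=capture(n)
    for c,z in [("copper",8),("green",8),("blue",20),("red",120)]:
        for b in blobs(colmask(p["img"],c),12 if c=="red" else 150):
            r=np.argwhere(b).mean(0); print(n,c,r.round(0),b.sum(),rect(p,b,z))
    for l,z in [("tray",22),("jig_seat",60),("keeper_handle",109),("drilled_plate",28)]:
        for g in regions_of(l,p)[:3]:
            print(n,l,round(g["confidence"],2),np.round(g["point"]),rect(p,g["region"],z))
    print(back(p,[m["point"] for m in mark_of("keeper_handle",p)],109).round(0).tolist())
    print(back(p,[m["point"] for m in mark_of("keeper_hinge",p)],78.5).round(0).tolist())
    print(back(p,[m["point"] for m in mark_of("tray",p)],0).round(0).tolist())
    print(back(p,[m["point"] for m in mark_of("drilled_plate",p)],20).round(0).tolist())
E
```

```text
top copper [167. 484.] 202 (array([ 699.1, -605.2]), 96.9, 59.1, np.float64(0.955))
top copper [203. 247.] 559 (array([581. , 189.5]), 108.6, 57.4, np.float64(-0.045))
top copper [209. 484.] 229 (array([ 558.2, -598.2]), 98.5, 58.0, np.float64(0.407))
top copper [254. 205.] 559 (array([411.6, 326.4]), 108.1, 58.3, np.float64(-0.216))
top green [187. 391.] 500 (array([ 632.9, -287.8]), 109.7, 53.7, np.float64(1.338))
top blue [162. 112.] 993 (array([722.8, 654.8]), 128.2, 109.1, np.float64(0.512))
top blue [247. 301.] 194 (array([448.3,  10.1]), 71.5, 59.4, np.float64(1.443))
top red [167. 484.] 98 (array([ 676.6, -568.8]), 83.3, 47.2, np.float64(0.915))
top red [208. 483.] 114 (array([ 543.3, -559.5]), 84.5, 47.9, np.float64(0.436))
top tray 0.86 [280. 468.] (array([ 320.3, -524.5]), 185.8, 140.4, np.float64(1.402))
top tray 0.72 [254. 387.] (array([ 412.9, -272.1]), 181.0, 138.3, np.float64(-1.466))
top jig_seat 0.73 [226. 304.] (array([5.025e+02, 2.000e-01]), 105.5, 54.0, np.float64(-0.192))
top jig_seat 0.72 [214. 307.] (array([517.9,  -3.3]), 209.1, 75.1, np.float64(-0.193))
top 
[... 935 characters left out ...]
ne tray 0.75 [165. 304.] (array([ 422.1, -261.5]), 198.5, 153.7, np.float64(-1.47))
scene jig_seat 0.68 [220. 331.] (array([527. ,  27.1]), 110.9, 63.6, np.float64(-0.183))
scene jig_seat 0.65 [212. 317.] (array([525.8, -27.4]), 155.7, 57.0, np.float64(0.107))
scene jig_seat 0.6 [222. 315.] (array([5.434e+02, 3.000e-01]), 210.6, 158.7, np.float64(-0.192))
scene keeper_handle 0.6 [212. 318.] (array([554.3,   8.4]), 148.1, 53.0, np.float64(0.091))
scene drilled_plate 0.63 [220. 330.] (array([509.1,   5.4]), 113.3, 63.3, np.float64(-0.189))
[[510.0, -8.0, 109.0], [557.0, 64.0, 109.0]]
[[605.0, -29.0, 78.0]]
[[410.0, -281.0, 0.0], [317.0, -539.0, 0.0], [632.0, -271.0, 0.0]]
[[496.0, -6.0, 20.0]]
```

```bash
python3 -c "
from h import *
go(505,5,300,-0.194)"
```

```text
shift [ 1.1899 -0.8904 -0.219 ] turn [-0.     -0.      0.3468] |mm| 601.0 j6 -0.22
```

Call:
jog_arm --series "0.6 -0.45 -0.22 0 0 0.17 1; 0.6 -0.45 -0.22 0 0 0.17 1; 0.6 -0.45 -0.22 0 0 0.17 1; 0.6 -0.45 -0.22 0 0 0.17 1; 0.6 -0.45 -0.22 0 0 0.17 1; 0.6 -0.45 -0.22 0 0 0.17 1; 0.6 -0.45 -0.22 0 0 0.17 1" --grip_force 40

```text
time_s: 2.98
eef_pos: [343.7, -241.8, 300.2]
ee_rot: [0.0, 0.999, 0.042, -0.0]
force: [0.0, 0.1, 0.0]
grip_width: 0.998
grip_force: 0.0
```

```bash
python3 -c "
from h import *
go(505,5,300,-0.194)"
```

```text
shift [ 4.535e-01 -5.809e-01  2.000e-04] turn [0.     0.0003 0.177 ] |mm| 295.0 j6 0.59
```

Call:
jog_arm --series "0.4535 -0.581 0 0 0 0.177 1; 0.4535 -0.581 0 0 0 0.177 1; 0.4535 -0.581 0 0 0 0.177 1; 0.4535 -0.581 0 0 0 0.177 1; 0.4535 -0.581 0 0 0 0.177 1; 0.4535 -0.581 0 0 0 0.177 1; 0.4535 -0.581 0 0 0 0.177 1; 0.4535 -0.581 0 0 0 0.177 1"

```text
time_s: 3.98
eef_pos: [504.9, 3.6, 300.3]
ee_rot: [0.0, 0.995, -0.098, -0.0]
force: [0.0, -0.6, -0.4]
grip_width: 0.998
grip_force: 0.0
```

Run:
```python
from h import *
p=capture("wrist"); cv2.imwrite("pics/w1.png",p["img"][:,:,::-1])
K,d,R,t=cam(p); s=sense(); print(s["eef_pos"],"cam",-R.T@t,R[2],K[0,0],d)
for l,z in [("keeper_handle",109),("keeper_hinge",78.5),("jig_seat",20),("drilled_plate",20)]:
    M=mark_of(l,p); print(l,[(np.round(m["point"]).tolist(),round(m["confidence"],2)) for m in M], back(p,[m["point"] for m in M],z).round(1).tolist() if M else 0)
```

```text
[504.9452553    3.80397247 300.46371739] cam [587.37947926 -12.35889536 461.08347871] [-0.31919142  0.06317468 -0.94558225] 341.68244636005113 [0.00063346 0.         0.         0.         0.        ]
keeper_handle [([169.0, 330.0], 0.85)] [[502.2, -4.5, 109.0]]
keeper_hinge [([71.0, 323.0], 0.73)] [[598.9, -16.0, 78.5]]
jig_seat [] 0
drilled_plate [([153.0, 319.0], 0.89)] [[504.2, 8.5, 20.0]]
```

View pics/w1.png

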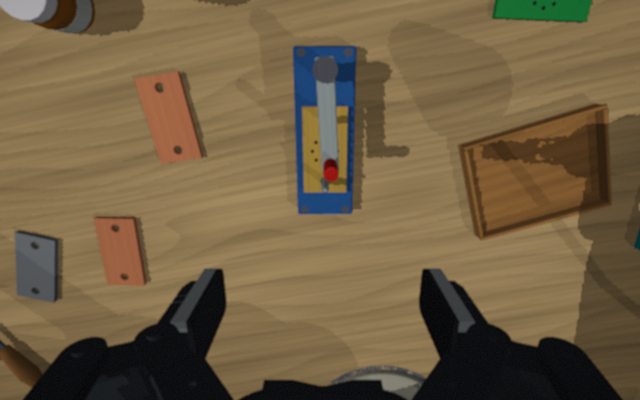

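The wrist view shows the jig upright at columns 294–356, with the handle at (331,170), the post at (325,70) and slivers of the plate. The blanks are at (168,116) and (120,250).

Run:
```python
from h import *
p=capture("wrist")
for c,z in [("copper",8),("blue",20),("brass",28),("red",128)]:
    for b in blobs(colmask(p["img"],c),12 if c=="red" else 150):
        r=np.argwhere(b).mean(0); print(c,r.round(0),b.sum(),rect(p,b,z))
B=cv2.morphologyEx(colmask(p["img"],"blue").astype(np.uint8),cv2.MORPH_CLOSE,np.ones((25,25)))
bb=max(blobs(B>0),key=lambda b:b.sum()); print("jig",rect(p,bb,20))
for g in regions_of("tray",p)[:2]: print(g["point"],rect(p,g["region"],22))
```

```text
copper [117. 170.] 3642 (array([583. , 190.1]), 108.3, 56.9, np.float64(-0.04))
copper [173. 331.] 215 (array([474.4,  -2. ]), 28.8, 20.7, np.float64(-0.314))
copper [250. 121.] 2490 (array([414.7, 326.1]), 110.2, 56.7, np.float64(-0.215))
blue [119. 325.] 4184 (array([524.4,  -3. ]), 208.9, 73.3, np.float64(-0.191))
brass [151. 312.] 1319 (array([510. ,  15.3]), 107.8, 24.0, np.float64(-0.19))
brass [148. 343.] 399 (array([502.7, -21.5]), 69.4, 10.1, np.float64(-0.179))
red [170. 331.] 237 (array([505.3,  -4.5]), 20.5, 13.1, np.float64(-0.192))
jig (array([524.4,  -3. ]), 208.9, 73.3, np.float64(-0.191))
[174.3, 540.0] (array([ 418.9, -268.7]), 186.6, 146.8, np.float64(-1.46))
[243.8, 639.0] (array([ 293.1, -407.2]), 26.1, 6.8, np.float64(0.098))
```

```bash
python3 -c "
from h import *
go(502.5,-5,109,-0.13)"
```

```text
shift [-0.0018  0.0258  0.4786] turn [ 0.     -0.0001 -0.0412] |mm| 192.0 j6 1.54
```

Call:
jog_arm --series "-0.002 0.026 0.1 0 0 -0.041 0; -0.002 0.026 0.25 0 0 -0.041 0; -0.002 0.026 0.35 0 0 -0.041 0; -0.002 0.026 0.42 0 0 -0.041 0; -0.002 0.026 0.478 0 0 -0.041 0; -0.002 0.026 0.478 0 0 -0.041 -0.4; -0.002 0.026 0.478 0 0 -0.041 -0.4; -0.002 0.026 0.478 0 0 -0.041 -0.4; -0.002 0.026 0.478 0 0 -0.041 -0.4" --grip_force 25

```text
time_s: 5.45
eef_pos: [502.7, -4.9, 109.8]
ee_rot: [0.0, 0.998, -0.065, 0.001]
force: [0.3, -0.2, -0.5]
grip_width: 0.301
grip_force: 0.0
```

```bash
cat >> h.py <<'E'
def arc(hinge,ths,yaw0,r=100):
    s=sense(); q=s["ee_rot"]; R=Ro.from_quat([q[1],q[2],q[3],q[0]]).as_matrix()
    y=np.arctan2(R[1,0],R[0,0]); print("yaw now",y.round(3),"pos",s["eef_pos"].round(1),"w",s["grip_width"].round(3),s["force"].round(1))
    for th in ths:
        f=np.pi+yaw0+th; P=np.array([hinge[0]+r*np.cos(f),hinge[1]+r*np.sin(f),s["eef_pos"][2]])
        sh=R.T@(P-s["eef_pos"])/400; a=(yaw0+th-y+np.pi/2)%np.pi-np.pi/2 if abs(yaw0+th-y)<.1 else yaw0+th-y
        print(f"{sh[0]:.3f} {sh[1]:.3f} {sh[2]:.3f} 0 0 {-a/(np.pi/2):.3f} -0.4; ",end="")
    print()
E
python3 -c "
from h import *
arc((601,-17.9),np.arange(.06,1.72,.16),-0.191)"
```

```text
Traceback (most recent call last):
  File "h.py", line 38, in arc
    y=np.arctan2(R[1,0],R[0,0]); print("yaw now",y.round(3),"pos",s["eef_pos"].round(1),"w",s["grip_width"].round(3),s["force"].round(1))
                                                                                            ^^^^^^^^^^^^^^^^^^^^^
AttributeError: 'float' object has no attribute 'round'
```

```bash
sed -i 's/s\["grip_width"\].round(3)/s["grip_width"]/' h.py
python3 -c "
from h import *
arc((601,-17.9),np.arange(.06,1.72,.16),-0.191)"
```

```text
yaw now -0.13 pos [502.7  -4.9 109.8] w 0.30087040032059065 [ 0.3 -0.2 -0.5]
-0.002 0.000 -0.000 0 0 0.001 -0.4; 0.001 0.040 0.000 0 0 -0.101 -0.4; 0.010 0.079 0.000 0 0 -0.203 -0.4; 0.026 0.116 0.000 0 0 -0.305 -0.4; 0.047 0.150 0.000 0 0 -0.407 -0.4; 0.073 0.180 0.000 0 0 -0.509 -0.4; 0.104 0.205 0.000 0 0 -0.610 -0.4; 0.139 0.225 0.000 0 0 -0.712 -0.4; 0.176 0.240 0.000 0 0 -0.814 -0.4; 0.215 0.248 0.000 0 0 -0.916 -0.4; 0.255 0.250 0.000 0 0 -1.018 -0.4;
```

Call:
jog_arm --series "0.001 0.040 0 0 0 -0.101 -0.4; 0.010 0.079 0 0 0 -0.203 -0.4; 0.026 0.116 0 0 0 -0.305 -0.4; 0.047 0.150 0 0 0 -0.407 -0.4; 0.073 0.180 0 0 0 -0.509 -0.4; 0.104 0.205 0 0 0 -0.61 -0.4; 0.139 0.225 0 0 0 -0.712 -0.4; 0.176 0.240 0 0 0 -0.814 -0.4; 0.215 0.248 0 0 0 -0.916 -0.4; 0.247 0.250 0 0 0 -0.99 -0.4; 0.247 0.250 0 0 0 -0.99 -0.4; 0.247 0.250 0 0 0 -0.99 -0.1; 0.247 0.250 -0.1 0 0 -0.99 0; 0.247 0.250 -0.2 0 0 -0.99 0; 0.247 0.25 -0.4 0 0 -0.99 0.4;  0.247 0.25 -0.4 0 0 -0.99 1"

```text
time_s: 7.45
eef_pos: [587.9, -116.9, 273.7]
ee_rot: [0.003, 0.757, 0.653, 0.002]
force: [-0.3, -0.4, -0.1]
grip_width: 0.89
grip_force: 0.0
```

```bash
python3 -c "
from h import *
for n in ['top','scene']:
    p=capture(n)
    M=mark_of('keeper_handle',p); print([(m['confidence'],back(p,m['point'],109)[0].round(0)) for m in M])
    for b in blobs(colmask(p['img'],'brass'),80): print(np.argwhere(b).mean(0),rect(p,b,28))
go(508,0,200,-0.191+1.5708)"
```

```text
[(0.65, array([492.,   6., 109.]))]
[221.91150442 299.12389381] (array([509.9,  16. ]), 98.1, 15.9, np.float64(-0.197))
[(0.9, array([503., -10., 109.]))]
[221.39825581 329.47965116] (array([509.4,   3.7]), 103.0, 53.4, np.float64(-0.167))
shift [ 0.2594 -0.2376  0.171 ] turn [-0.0009 -0.0002  0.0283] |mm| 156.0 j6 -0.25
```

Run:
```python
from h import *
b=capture("scene")["img"]
cv2.imwrite("pics/s2.png",cv2.resize(b[130:290,220:440],(800,582),interpolation=cv2.INTER_CUBIC)[:,:,::-1])
```

```text
(no output)
```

View pics/s2.png

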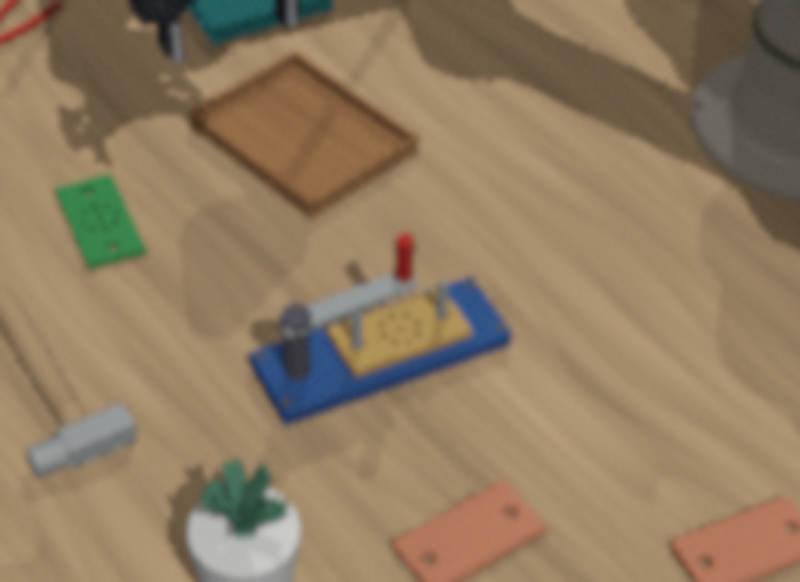

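The keeper has not moved: the handle is still at crop (404,258), so the jaws missed it. I'll go back and check how the jaws sit around it.

```bash
python3 -c "
from h import *
go(502.5,-5,150,-0.13)"
```

```text
shift [ 0.245  -0.2487  0.295 ] turn [-1.500e-03  9.000e-04  9.896e-01] |mm| 183.0 j6 -0.25
```

Call:
jog_arm --series "0.1 -0.1 0 0 0 0.2 1; 0.15 -0.15 0 0 0 0.3 1; 0.245 -0.249 0 0 0 0.4 1; 0.245 -0.249 0 0 0 0.6 1; 0.245 -0.249 0 0 0 0.8 1; 0.245 -0.249 0 0 0 0.99 1; 0.245 -0.249 0 0 0 0.99 1; 0.245 -0.249 0 0 0 0.99 1; 0.245 -0.249 0 0 0 0.99 1; 0.245 -0.249 0 0 0 0.99 1"

```text
time_s: 8.95
eef_pos: [502.7, -5.2, 268.0]
ee_rot: [-0.0, 0.998, -0.065, -0.001]
force: [-0.3, 0.4, 0.3]
grip_width: 0.999
grip_force: 0.0
```

Run:
```python
from h import *
p=capture("wrist"); s=sense(); print(s["eef_pos"])
for b in blobs(colmask(p["img"],"red"),30): print(b.sum(),np.argwhere(b).mean(0),rect(p,b,128))
q=capture("scene")
for b in blobs(colmask(q["img"],"red"),12): print("scene",b.sum(),np.argwhere(b).mean(0),back(q,np.argwhere(b).mean(0),109),back(q,np.argwhere(b).min(0),128))
a=cv2.resize(p["img"][40:340,170:490],(480,450)); cv2.imwrite("pics/w2.png",np.hstack([a])[:,:,::-1])
go(502.5,-5,109,-.13)
```

```text
[502.76924159  -5.28358084 268.24825979]
295 [177.4        321.46779661] (array([505.9,  -4.2]), 22.5, 12.8, np.float64(-0.124))
scene 29 [200.10344828 330.93103448] [[501.05748673  -2.07382269 109.        ]] [[502.27147811  -5.82054137 128.        ]]
shift [-0.0005 -0.0005  0.3987] turn [-0.0001  0.0009  0.0008] |mm| 159.0 j6 1.46
```

View pics/w2.png

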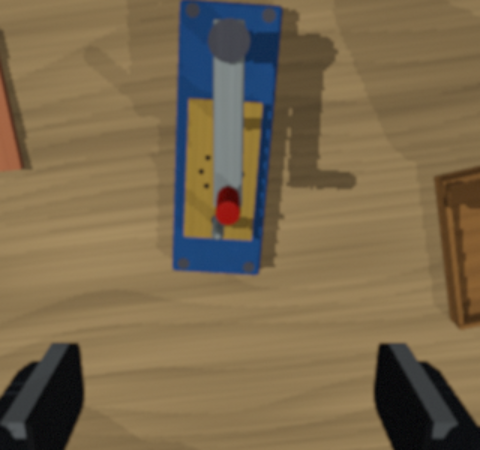

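Call:
jog_arm --series "0 0 0.1 0 0 0 0; 0 0 0.2 0 0 0 0; 0 0 0.3 0 0 0 0; 0 0 0.4 0 0 0 0; 0 0 0.403 0 0 0 -1; 0 0 0.403 0 0 0 -1; 0 0 0.403 0 0 0 -1; 0 0 0.403 0 0 0 -1; 0 0 0.403 0 0 0 -1" --grip_force 25

```text
time_s: 10.18
eef_pos: [503.7, -5.5, 109.1]
ee_rot: [0.0, 0.998, -0.065, 0.001]
force: [-0.8, -0.0, 7.5]
grip_width: -0.003
grip_force: 3.4
```

Run:
```python
from h import *
arc((601,-17.9),np.arange(.06,1.72,.16),-0.191)
b=capture("scene")["img"]
cv2.imwrite("pics/s3.png",cv2.resize(b[130:260,240:420],(720,520),interpolation=cv2.INTER_CUBIC)[:,:,::-1])
```

```text
yaw now -0.13 pos [503.7  -5.5 109.1] w -0.0034325622285911826 [-0.8 -0.   7.5]
-0.005 -0.001 -0.000 0 0 0.001 -0.4; -0.002 0.039 0.000 0 0 -0.101 -0.4; 0.008 0.078 0.000 0 0 -0.203 -0.4; 0.023 0.115 0.000 0 0 -0.305 -0.4; 0.044 0.148 0.000 0 0 -0.407 -0.4; 0.071 0.178 0.000 0 0 -0.509 -0.4; 0.102 0.204 0.000 0 0 -0.610 -0.4; 0.136 0.224 0.000 0 0 -0.712 -0.4; 0.173 0.239 0.000 0 0 -0.814 -0.4; 0.212 0.247 0.000 0 0 -0.916 -0.4; 0.252 0.249 0.001 0 0 -1.018 -0.4;
```

View pics/s3.png

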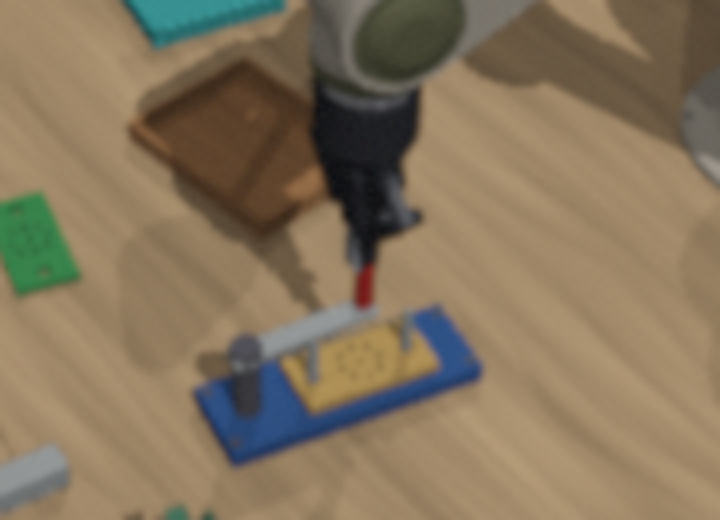

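The jaws are shut just on top of the red handle, at crop (363,262), with the full handle visible below them. So the fingertips really stand about 38 mm higher than the stated TCP implies. I'll use a measured offset of tips ≈ TCP z + 19 when shut.

Call:
jog_arm --series "0 0 -0.06 0 0 0 0; 0 0 -0.06 0 0 0 0; 0 0 -0.06 0 0 0 0; 0 0 -0.06 0 0 0 0; 0 0 0 0 0 0 0; 0 0 0.04 0 0 0 0; 0 0 0.075 0 0 0 0; 0 0 0.075 0 0 0 -1; 0 0 0.075 0 0 0 -1; 0 0 0.075 0 0 0 -1; 0 0 0.075 0 0 0 -1" --grip_force 20

```text
time_s: 11.6
eef_pos: [503.2, -5.4, 78.1]
ee_rot: [0.0, 0.998, -0.065, 0.0]
force: [1.5, -0.3, -5.0]
grip_width: 0.178
grip_force: 21.6
```

Run:
```python
from h import *
arc((601,-17.9),np.arange(.06,1.72,.16),-0.191)
p=capture("wrist")
cv2.imwrite("pics/w3.png",cv2.resize(p["img"],(480,300))[:,:,::-1])
```

```text
yaw now -0.13 pos [503.2  -5.4  78.1] w 0.17797080504658921 [ 1.5 -0.3 -5. ]
-0.004 -0.001 -0.000 0 0 0.001 -0.4; -0.000 0.039 0.000 0 0 -0.101 -0.4; 0.009 0.078 0.000 0 0 -0.203 -0.4; 0.025 0.115 0.000 0 0 -0.305 -0.4; 0.046 0.148 0.000 0 0 -0.407 -0.4; 0.072 0.178 0.000 0 0 -0.509 -0.4; 0.103 0.204 0.000 0 0 -0.610 -0.4; 0.137 0.224 0.000 0 0 -0.712 -0.4; 0.174 0.239 0.000 0 0 -0.814 -0.4; 0.214 0.247 0.000 0 0 -0.916 -0.4; 0.253 0.249 0.000 0 0 -1.018 -0.4;
```

View pics/w3.png

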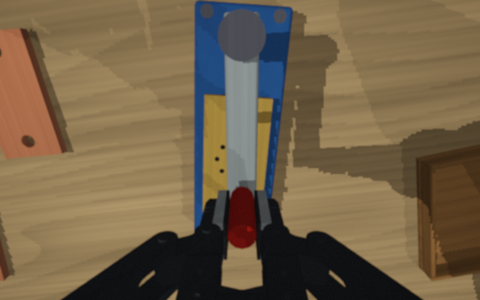

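Call:
jog_arm --series "0 0.01 0 0 0 -0.02 -0.5; 0 0.040 0 0 0 -0.101 -0.5; 0.009 0.079 0 0 0 -0.203 -0.5; 0.025 0.116 0 0 0 -0.305 -0.5; 0.046 0.150 0 0 0 -0.407 -0.5; 0.072 0.180 0 0 0 -0.509 -0.5; 0.103 0.205 0 0 0 -0.61 -0.5; 0.138 0.225 0 0 0 -0.712 -0.5; 0.175 0.240 0 0 0 -0.814 -0.5; 0.214 0.248 0 0 0 -0.916 -0.5; 0.247 0.249 0 0 0 -0.99 -0.5; 0.247 0.249 0 0 0 -0.99 -0.5; 0.247 0.249 0 0 0 -0.99 -0.1; 0.247 0.249 0 0 0 -0.99 0; 0.247 0.249 -0.1 0 0 -0.99 0; 0.247 0.249 -0.2 0 0 -0.99 0; 0.247 0.25 -0.4 0 0 -0.99 0.4;  0.247 0.25 -0.55 0 0 -0.99 1;  0.247 0.25 -0.55 0 0 -0.99 1"

```text
time_s: 14.02
eef_pos: [588.8, -117.5, 302.7]
ee_rot: [0.003, 0.757, 0.654, 0.002]
force: [-0.4, 0.9, -0.3]
grip_width: 0.998
grip_force: 0.0
```

```bash
python3 -c "
from h import *
for n in ['top','scene','wrist']:
    p=capture(n)
    for b in blobs(colmask(p['img'],'red'),12)[:4]: print(n,'red',rect(p,b,128))
    for b in blobs(colmask(p['img'],'brass'),100): print(n,np.argwhere(b).mean(0),rect(p,b,28))
    for b in blobs(colmask(p['img'],'copper'),200): print(n,np.argwhere(b).mean(0),rect(p,b,8))
go(508,1,120,-0.191)"
```

```text
top red (array([ 676.3, -569.7]), 83.7, 46.9, np.float64(0.765))
top red (array([ 542.9, -557.6]), 83.3, 48.0, np.float64(0.407))
top [220.41085271 299.82945736] (array([511.3,  13.4]), 94.3, 21.7, np.float64(-0.197))
top [166.62686567 483.8358209 ] (array([ 698.8, -604.9]), 96.9, 58.2, np.float64(0.955))
top [203.005386   246.92100539] (array([581.1, 190. ]), 108.1, 57.2, np.float64(-0.032))
top [207.09852217 484.09359606] (array([ 556.4, -597.5]), 101.8, 52.8, np.float64(0.532))
top [244.55734767 212.85483871] (array([443.8, 301.3]), 108.4, 57.6, np.float64(-0.219))
scene red (array([598.8, -97.2]), 43.0, 8.2, np.float64(1.119))
scene [221.47230321 329.4606414 ] (array([509.3,   3.5]), 103.2, 52.1, np.float64(-0.192))
scene [277.38190184 348.48619632] (array([584.2, 193.6]), 111.3, 58.5, np.float64(-0.036))
scene [279.70229008 410.7480916 ] (array([446.8, 305.1]), 111.2, 59.2, np.float64(-0.217))
wrist red (array([ 587.4, -112.2]), 21.4, 14.0, np.float64(1.424))
wrist [ 62.13583655 240.84290447] (array([5.072e+02, 5.000e-01]), 108.7, 54.5, np.float64(-0.195))
wrist [ 76.44078947 196.88157895] (array([455.3,  -5.5]), 22.1, 9.4, np.float64(1.31))
wrist [168.28082192 320.57876712] (array([ 583.3, -141.4]), 30.5, 20.4, np.float64(1.424))
shift [ 0.2632 -0.2404  0.4433] turn [-3.000e-04 -5.000e-04 -9.714e-01] |mm| 228.0 j6 -0.25
```

Call:
jog_arm --series "0.263 -0.24 0.05 0 0 -0.1 1; 0.263 -0.24 0.1 0 0 -0.2 1; 0.263 -0.24 0.2 0 0 -0.3 1; 0.263 -0.24 0.25 0 0 -0.4 1; 0.263 -0.24 0.25 0 0 -0.55 1; 0.263 -0.24 0.25 0 0 -0.7 1; 0.263 -0.24 0.25 0 0 -0.85 1; 0.263 -0.24 0.25 0 0 -0.97 1; 0.263 -0.24 0.25 0 0 -0.97 1; 0.263 -0.24 0.25 0 0 -0.97 1; 0.263 -0.24 0.25 0 0 -0.97 1"

```text
time_s: 15.55
eef_pos: [507.9, 0.8, 197.0]
ee_rot: [-0.001, 0.098, 0.995, 0.0]
force: [0.8, -0.8, 0.2]
grip_width: 1.0
grip_force: 0.0
```

Run:
```python
from h import *
p=capture("wrist"); cv2.imwrite("pics/w4.png",p["img"][:,:,::-1])
for c,z in (("brass",28),("blue",20)):
  for b in blobs(colmask(p['img'],c),400): print(c,np.argwhere(b).mean(0),b.sum(),rect(p,b,z))
go(507.2,.5,40,-0.193)
```

```text
brass [165.25650481 323.19975415] 4881 (array([506.1,   0.7]), 108.7, 54.8, np.float64(-0.192))
blue [169.50294811 321.46167453] 6784 (array([521.9,  -2.3]), 209.8, 73.6, np.float64(-0.193))
shift [ 0.0015 -0.0012  0.3933] turn [ 0.     -0.0008 -0.0013] |mm| 157.0 j6 -1.61
```

View pics/w4.png

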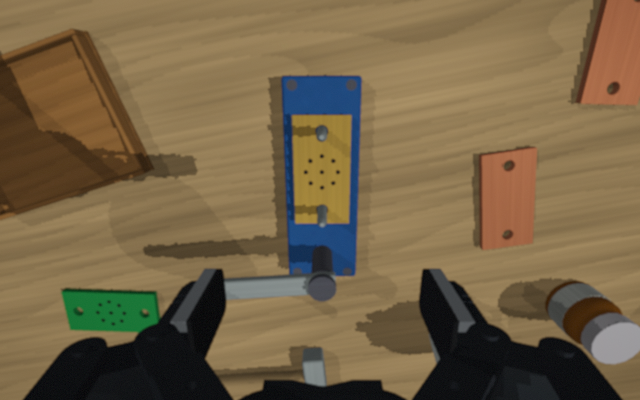

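The wrist view shows the keeper fully open to the left (post at (322,262)). The brass plate is clear on the pins at (322,168), the template at (110,311) and the blanks on the right.

Call:
jog_arm --series "0.003 -0.001 0.1 0 0 0 1; 0.003 -0.001 0.22 0 0 0 1; 0.003 -0.001 0.32 0 0 0 1; 0.003 -0.001 0.39 0 0 0 0.8; 0.003 -0.001 0.41 0 0 0 0.8; 0.003 -0.001 0.43 0 0 0 0.8;  0.003 -0.001 0.43 0 0 0 0.8"

```text
time_s: 16.48
eef_pos: [507.4, 0.5, 26.3]
ee_rot: [0.0, 0.096, 0.995, -0.0]
force: [-0.6, -0.3, -0.0]
grip_width: 0.902
grip_force: 0.0
```

Run:
```python
from h import *
p=capture("scene"); b=p["img"]
cv2.imwrite("pics/s4.png",cv2.resize(b[150:260,250:400],(750,550),interpolation=cv2.INTER_CUBIC)[:,:,::-1])
```

```text
(no output)
```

View pics/s4.png

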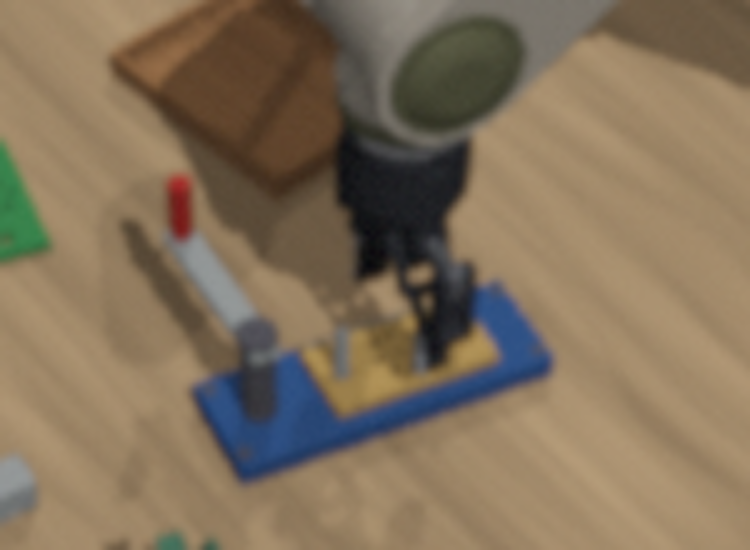

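Run:
```python
from h import *
p=capture("scene")
for z in (0,20,40,60): print(z, (proj(p,[[515,40,z],[500,-38,z]])-[150,250]).round(1)*5)
```

```text
0 [[424.  423.5]
 [338.5 367. ]]
20 [[402.5 424.5]
 [317.  367.5]]
40 [[381.  425.5]
 [295.  368. ]]
60 [[358.5 427. ]
 [272.5 368.5]]
```

Call:
jog_arm --series "0 0 0.03 0 0 0 0.8; 0 0 0.055 0 0 0 0.8; 0 0 0.07 0 0 0 0.8; 0 0 0.07 0 0 0 0.8; 0 0 0.07 0 0 0 -1; 0 0 0.07 0 0 0 -1; 0 0 0.07 0 0 0 -1; 0 0 0.07 0 0 0 -1;0 0 0.07 0 0 0 -1" --grip_force 60

```text
time_s: 17.7
eef_pos: [507.4, 0.4, -1.2]
ee_rot: [0.0, 0.096, 0.995, -0.0]
force: [-2.5, -1.0, 6.5]
grip_width: 0.632
grip_force: 63.5
```

```bash
python3 -c "
from h import *
s=sense();print(s['eef_pos'],s['force'],s['wrist_torque'],s['grip_width'])
go(507.2,.5,100,-0.193)"
```

```text
[ 5.07411799e+02  3.59846945e-01 -1.19634206e+00] [-2.50557404 -0.98345036  6.52384768] [-0.18117449  0.4006713  -0.00940007] 0.6320977232366506
shift [ 4.00e-04  2.00e-04 -2.53e-01] turn [-0.0002  0.0005  0.0003] |mm| 101.0 j6 -1.61
```

Call:
jog_arm --series "0 0 -0.02 0 0 0 -1; 0 0 -0.08 0 0 0 -1; 0 0 -0.16 0 0 0 -1; 0 0 -0.3 0 0 0 -1; 0 0 -0.4 0 0 0 -1; 0 0 -0.4 0 0 0 -1"

```text
time_s: 18.45
eef_pos: [508.3, 0.4, 160.8]
ee_rot: [0.003, 0.096, 0.995, -0.0]
force: [-0.5, -1.8, -4.2]
grip_width: 0.633
grip_force: 64.9
```

Run:
```python
from h import *
s=sense(); p=capture("wrist"); cv2.imwrite("pics/w5.png",p["img"][:,:,::-1])
B=colmask(p["img"],"blue"); 
for b in blobs(B,500): print("blue",b.sum(),rect(p,b,20))
for b in blobs(colmask(p["img"],"brass"),100): r=np.argwhere(b); print(b.sum(),r.min(0),r.max(0), rect(p,b,s["eef_pos"][2]+30))
q=capture("top")
for g in regions_of("tray",q)[:2]: print("tray",rect(q,g["region"],22))
print(s["eef_pos"],s["force"])
go(414,-269,120,1.674)
```

```text
blue 6502 (array([452.1,  11.3]), 73.4, 67.6, np.float64(1.379))
12035 [159 251] [259 393] (array([474.6,   7.4]), 55.7, 43.6, np.float64(1.376))
7815 [301 262] [377 383] (array([538.7,  -5.1]), 56.0, 44.2, np.float64(1.379))
tray (array([ 414.2, -273.1]), 182.5, 140.3, np.float64(-1.463))
tray (array([ 321.6, -522.2]), 187.0, 147.6, np.float64(1.378))
[5.08324305e+02 3.77076151e-01 1.60774305e+02] [-0.54747051 -1.77005954 -4.2311936 ]
shift [ 0.097  -0.7061  0.0915] turn [-0.0011 -0.0016  0.8116] |mm| 287.0 j6 -1.61
```

View pics/w5.png

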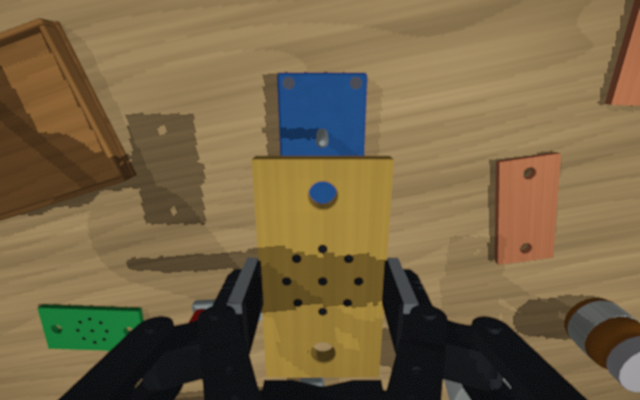

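Call:
jog_arm --series "0.02 -0.1 0 0 0 0.1 -1; 0.04 -0.24 0 0 0 0.22 -1; 0.06 -0.38 0 0 0 0.33 -1; 0.08 -0.5 0 0 0 0.45 -1; 0.09 -0.6 0 0 0 0.56 -1; 0.09 -0.7 0.05 0 0 0.67 -1; 0.09 -0.705 0.1 0 0 0.78 -1; 0.09 -0.705 0.15 0 0 0.812 -1; 0.09 -0.705 0.2 0 0 0.812 -1; 0.09 -0.705 0.25 0 0 0.812 -1; 0.09 -0.705 0.25 0 0 0.812 -1"

```text
time_s: 19.98
eef_pos: [416.6, -268.1, 55.7]
ee_rot: [-0.003, 0.67, 0.742, 0.0]
force: [0.7, 0.3, -3.4]
grip_width: 0.632
grip_force: 65.0
```

Run:
```python
from h import *
p=capture("scene"); cv2.imwrite("pics/s5.png",cv2.resize(p["img"][90:220,230:390],(720,585),interpolation=cv2.INTER_CUBIC)[:,:,::-1])
go(417,-269,-15,1.676)
```

```text
shift [-0.001  -0.0004  0.1799] turn [-0.0012 -0.0015 -0.0017] |mm| 72.0 j6 -0.91
```

View pics/s5.png

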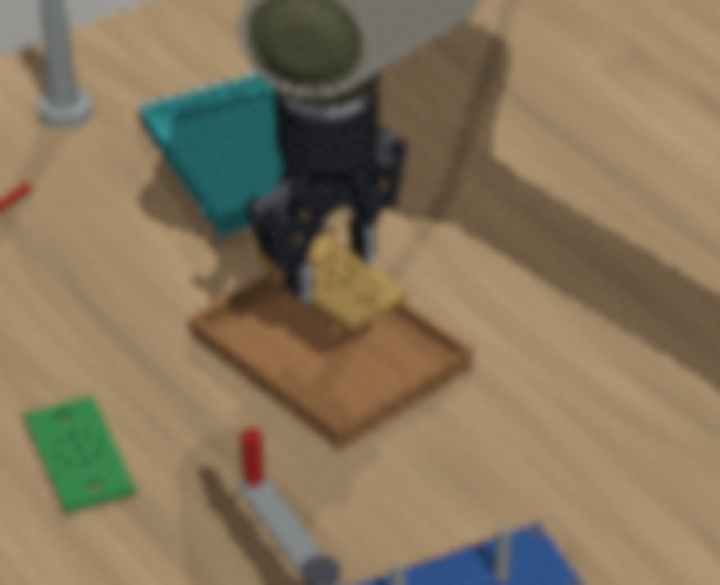

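The plate is held level above the wooden tray and aligned with it, so I'm lowering it.

Call:
jog_arm --series "0 0 0.05 0 0 0 -1; 0 0 0.1 0 0 0 -1; 0 0 0.14 0 0 0 -1; 0 0 0.16 0 0 0 -1; 0 0 0.172 0 0 0 -1; 0 0 0.178 0 0 0 -1; 0 0 0.178 0 0 0 -1; 0 0 0.178 0 0 0 0.5; 0 0 0.178 0 0 0 0.55; 0 0 0.178 0 0 0 0.55; 0 0 0.12 0 0 0 0.55; 0 0 0 0 0 0 0.6; 0 0 -0.15 0 0 0 1; 0 0 -0.3 0 0 0 1; 0 0 -0.3 0 0 0 1"

```text
time_s: 21.9
eef_pos: [419.3, -270.7, 182.3]
ee_rot: [0.005, 0.67, 0.743, -0.0]
force: [0.1, -0.8, 0.0]
grip_width: 1.002
grip_force: 0.0
```

Run:
```python
from h import *
for n in ("top","scene","wrist"):
    p=capture(n)
    for c,z in (("copper",8),("brass",13),("green",8)):
        for b in blobs(colmask(p["img"],c),250): print(n,c,np.argwhere(b).mean(0).round(),rect(p,b,z))
go(583,191.5,170,-0.04)
```

```text
top copper [203. 247.] (array([581.1, 189.8]), 108.0, 57.6, np.float64(-0.034))
top copper [245. 213.] (array([443.7, 301.2]), 109.4, 57.1, np.float64(-0.215))
top green [187. 391.] (array([ 632.9, -287.9]), 109.3, 54.1, np.float64(1.319))
scene copper [277. 348.] (array([584.5, 193.6]), 111.4, 59.2, np.float64(-0.05))
scene copper [280. 411.] (array([446.5, 304.8]), 111.7, 59.4, np.float64(-0.225))
scene brass [167. 303.] (array([ 417.9, -266.1]), 116.9, 58.9, np.float64(-1.461))
scene green [190. 247.] (array([ 635.9, -283.2]), 108.2, 51.2, np.float64(1.331))
wrist brass [169. 323.] (array([ 418.2, -268.4]), 109.7, 56.7, np.float64(-1.469))
wrist green [207. 528.] (array([ 632. , -286.4]), 109.6, 59.4, np.float64(1.337))
shift [1.1026 0.5297 0.0183] turn [ 1.000e-04 -1.300e-03 -9.092e-01] |mm| 489.0 j6 -0.91
```

Call:
jog_arm --series "0.55 0.265 0 0 0 -0.45 1; 0.55 0.265 0 0 0 -0.45 1; 0.55 0.265 0 0 0 -0.45 1; 0.55 0.265 0 0 0 -0.45 1; 0.55 0.265 0 0 0 -0.45 1; 0.55 0.265 0 0 0 -0.45 1"

```text
time_s: 22.8
eef_pos: [500.2, -39.9, 176.8]
ee_rot: [-0.001, 0.372, 0.928, -0.0]
force: [-0.3, 0.2, 1.0]
grip_width: 1.003
grip_force: 0.0
```

```bash
python3 -c "
from h import *
go(583,191.5,170,-0.04)"
```

```text
shift [0.2495 0.5613 0.0167] turn [-3.000e-04 -1.500e-03 -4.597e-01] |mm| 246.0 j6 -1.12
```

Call:
jog_arm --series "0.2495 0.561 0.01 0 0 -0.46 1; 0.2495 0.561 0.01 0 0 -0.46 1; 0.2495 0.561 0.01 0 0 -0.46 1; 0.2495 0.561 0.01 0 0 -0.46 1; 0.2495 0.561 0.01 0 0 -0.46 1; 0.2495 0.561 0.01 0 0 -0.46 1; 0.2495 0.561 0.01 0 0 -0.46 1"

```text
time_s: 23.68
eef_pos: [583.4, 189.8, 174.0]
ee_rot: [-0.0, 0.021, 1.0, -0.0]
force: [-0.1, 0.0, -0.2]
grip_width: 0.999
grip_force: 0.0
```

Run:
```python
from h import *
p=capture("wrist"); 
for b in blobs(colmask(p['img'],"copper"),1000): print(np.argwhere(b).mean(0),rect(p,b,8))
c=[rect(p,b,8) for b in blobs(colmask(p['img'],"copper"),1000)]; c=min(c,key=lambda r:abs(r[0][0]-583))
go(c[0][0]+.7,c[0][1],0,c[3])
```

```text
[ 37.70059761 440.83466135] (array([466.1, 297.5]), 67.8, 56.6, np.float64(-0.217))
[168.69926483 323.53940845] (array([582.3, 191.4]), 107.8, 55.8, np.float64(-0.041))
shift [0.0012 0.0033 0.4354] turn [-0.0001  0.     -0.0004] |mm| 174.0 j6 -1.4
```

Call:
jog_arm --series "0.001 0.003 0.12 0 0 0 0.8; 0.001 0.003 0.25 0 0 0 0.8; 0.001 0.003 0.38 0 0 0 0.8; 0.001 0.003 0.45 0 0 0 0.8; 0.001 0.003 0.48 0 0 0 0.8; 0.001 0.003 0.48 0 0 0 0.8; 0.001 0.003 0.48 0 0 0 -1; 0.001 0.003 0.48 0 0 0 -1; 0.001 0.003 0.48 0 0 0 -1; 0.001 0.003 0.48 0 0 0 -1; 0.001 0.003 0.48 0 0 0 -1; 0.001 0.003 0.4 0 0 0 -1; 0.001 0.003 0.25 0 0 0 -1; 0.001 0.003 0.1 0 0 0 -1; 0.001 0.003 0.025 0 0 0 -1; 0.001 0.003 0.025 0 0 0 -1"

```text
time_s: 25.72
eef_pos: [583.8, 193.0, 166.4]
ee_rot: [0.002, 0.019, 1.0, 0.0]
force: [-0.1, -0.0, -4.3]
grip_width: 0.596
grip_force: 63.4
```

```bash
cat >> h.py <<'E'
def held(p,col,zp=None):
    "top-edge row/col of held plate, hole centres (px)"
    B=[b for b in blobs(colmask(p["img"],col),2000) if abs(np.argwhere(b).mean(0)[1]-322)<60]
    m=np.any(B,axis=0); r=np.argwhere(m); rows=r[:,0]
    mid=[r[r[:,1]==c,0].min() for c in range(290,356,5)]
    l=[r[r[:,0]==k,1].min() for k in range(170,225,5)]; h=[r[r[:,0]==k,1].max() for k in range(170,225,5)]
    f=cv2.morphologyEx(m.astype(np.uint8),cv2.MORPH_CLOSE,np.ones((3,3)))
    hol=[]
    cs,hi=cv2.findContours(f,cv2.RETR_CCOMP,cv2.CHAIN_APPROX_NONE)
    for c,hh in zip(cs,hi[0]):
        if hh[3]>=0 and cv2.contourArea(c)>60: (x,y),ax,_=cv2.fitEllipse(c); hol.append((round(y,1),round(x,1),round(max(ax),1)))
    print("edge row",np.median(mid),"slope",np.polyfit(range(290,356,5),mid,1)[0].round(3),"L",np.median(l),"R",np.median(h),"holes",hol)
E
python3 - <<'E'
from h import *
b=cv2.imread("pics/w5.png")[:,:,::-1].copy(); held({"img":b},"brass")
p=capture("wrist"); cv2.imwrite("pics/w6.png",p["img"][:,:,::-1]); held(p,"copper")
s=sense(); print(s["eef_pos"],s["force"],s["grip_width"])
go(508,.4,160,-0.193)
E
```

```text
edge row 160.0 slope -0.007 L 253.0 R 391.0 holes [(352.8, 323.1, 26.2), (194.6, 322.6, 31.2)]
edge row 154.0 slope -0.001 L 258.0 R 387.0 holes [(341.8, 323.2, 22.5), (188.3, 322.1, 28.8)]
[582.77682838 192.87127382 163.90468518] [ 0.42635667  0.20328314 -4.60615883] 0.5971550544960555
shift [ 0.1682 -0.4881  0.0096] turn [0.0001 0.0003 0.0982] |mm| 207.0 j6 -1.4
```

```bash
cat >> h.py <<'E'
def toolpose(p,s,h1,h2,edge,L,R,rowLR=197):
    "fit held plate top centre & pitch in tool frame: params x,y,z,pitch(about tool y),roll,yaw"
    from scipy.optimize import least_squares
    q=s["ee_rot"]; T=Ro.from_quat([q[1],q[2],q[3],q[0]]).as_matrix(); P=s["eef_pos"]
    def pts(v):
        M=Ro.from_rotvec([0,v[3],v[4]]).as_matrix()
        X=np.array([[40,0,0],[-40,0,0],[55,0,0],[36,28,0],[36,-28,0]],float)@M.T+[v[0],v[1],v[2]]
        return proj(p,X@T.T+P)
    def f(v):
        a=pts(v); return [*(a[0]-h1),*(a[1]-h2),a[2,0]-edge,min(a[3,1],a[4,1])-L,max(a[3,1],a[4,1])-R]
    r=least_squares(f,[0,0,-30,0,0]); print("tool x,y,z(top)",r.x[:3].round(2),"pitch,yaw",r.x[3:].round(4),"res",np.round(r.fun,1))
    return r.x
E
python3 - <<'E'
from h import *
s=sense(); p=capture("wrist")
for h1,h2,e,L,R in [((194.6,322.6),(352.8,323.1),159.5,252.5,391.5),((188.3,322.1),(341.8,323.2),153.5,257.5,387.5)]: toolpose(p,s,h1,h2,e,L,R)
E
```

```text
tool x,y,z(top) [  1.3    0.61 -30.03] pitch,yaw [ 0.0205 -0.0057] res [ 0.9 -0.4 -0.1 -0.  -0.8  0.4  0.1]
tool x,y,z(top) [  1.31   0.69 -21.43] pitch,yaw [-0.0105 -0.0062] res [ 0.   0.2 -0.   0.  -0.  -0.1 -0.1]
```

View pics/w6.png

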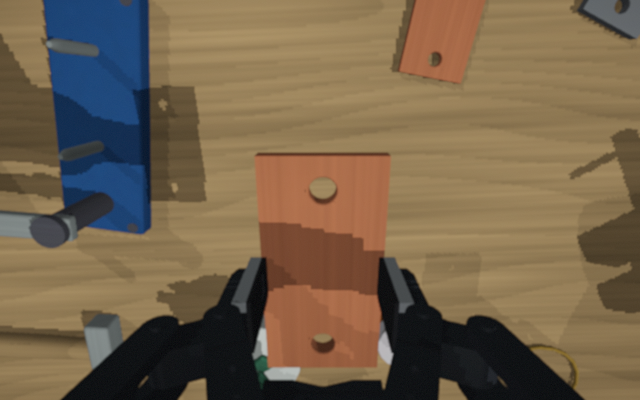

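The held blank shows both holes cleanly, at (322,188) and (323,342). Its offset in the tool frame matches the brass plate's within 0.1 mm, so the jig pose for TCP is (507.4, 0.4), yaw -0.192.

Call:
jog_arm --series "0.168 -0.488 0 0 0 0.098 -1; 0.168 -0.488 0 0 0 0.098 -1; 0.168 -0.488 0 0 0 0.098 -1; 0.168 -0.488 0 0 0 0.098 -1; 0.168 -0.488 0 0 0 0.098 -1; 0.168 -0.488 0.1 0 0 0.098 -1; 0.168 -0.488 0.18 0 0 0.098 -1; 0.168 -0.488 0.2 0 0 0.098 -1; 0.168 -0.488 0.2 0 0 0.098 -1; 0.168 -0.488 0.2 0 0 0.098 -1"

```text
time_s: 27.08
eef_pos: [509.0, 0.5, 85.1]
ee_rot: [0.001, 0.096, 0.995, -0.0]
force: [-0.2, -0.2, -3.5]
grip_width: 0.594
grip_force: 63.9
```

Run:
```python
from h import *
s=sense(); print(s["eef_pos"],s["force"])
p=capture("wrist"); held(p,"copper")
cv2.imwrite("pics/w7.png",p["img"][:,:,::-1])
go(507.4,.4,7,-0.1924)
```

```text
[508.99822541   0.5343306   85.06665723] [-0.21311139 -0.21260801 -3.50665246]
edge row 154.0 slope 0.0 L 257.0 R 387.0 holes [(342.4, 324.0, 21.0), (188.2, 322.2, 28.0)]
shift [ 0.0042 -0.0008  0.1952] turn [-0.      0.0013 -0.0001] |mm| 78.0 j6 -1.61
```

Call:
jog_arm --series "0.004 -0.001 0.03 0 0 0 -1; 0.004 -0.001 0.06 0 0 0 -1; 0.004 -0.001 0.08 0 0 0 -1; 0.004 -0.001 0.09 0 0 0 -1; 0.004 -0.001 0.1 0 0 0 -1; 0.004 -0.001 0.11 0 0 0 -1; 0.004 -0.001 0.11 0 0 0 -1"

```text
time_s: 28.0
eef_pos: [506.5, 0.4, 39.8]
ee_rot: [-0.0, 0.096, 0.995, 0.0]
force: [-0.0, 0.9, -3.9]
grip_width: 0.595
grip_force: 63.8
```

Run:
```python
from h import *
s=sense(); print(s["eef_pos"],s["force"],s["wrist_torque"])
p=capture("wrist"); held(p,"copper")
cv2.imwrite("pics/w8.png",p["img"][140:380,200:450,::-1])
go(507.4,.4,7,-0.1924)
```

```text
[5.06495566e+02 3.55774276e-01 3.98058283e+01] [-0.02185458  0.89246762 -3.93264329] [-0.00969713  0.02090442  0.02861472]
edge row 154.0 slope 0.0 L 257.0 R 387.0 holes [(343.9, 322.6, 23.3), (189.6, 322.6, 27.6)]
shift [-0.0018  0.0005  0.0825] turn [ 0.      0.     -0.0002] |mm| 33.0 j6 -1.61
```

View pics/w8.png

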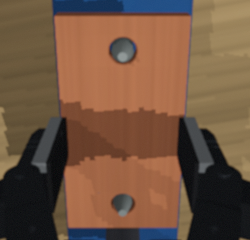

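Both pins stand inside the holes with no side force, so I'll continue down.

Call:
jog_arm --series "-0.001 0 0.03 0 0 0 -1; -0.001 0 0.055 0 0 0 -1; -0.001 0 0.072 0 0 0 -1; -0.001 0 0.08 0 0 0 -1; -0.001 0 0.083 0 0 0 -1; -0.001 0 0.083 0 0 0 -1"

```text
time_s: 28.8
eef_pos: [507.1, 0.3, 6.9]
ee_rot: [0.0, 0.096, 0.995, -0.0]
force: [0.4, 0.8, -4.1]
grip_width: 0.595
grip_force: 63.8
```

Run:
```python
from h import *
s=sense(); print(s["eef_pos"],s["force"],s["wrist_torque"],s["grip_width"])
```

```text
[5.07130461e+02 2.59896009e-01 6.94700964e+00] [ 0.41164546  0.83139963 -4.10525691] [ 0.02446083 -0.09002817 -0.01845142] 0.5952717507595479
```

Call:
jog_arm --series "0 0 0.004 0 0 0 -1; 0 0 0.006 0 0 0 -1; 0 0 0.006 0 0 0 0.5; 0 0 0.006 0 0 0 0.6; 0 0 0.006 0 0 0 0.6; 0 0 -0.1 0 0 0 0.8; 0 0 -0.25 0 0 0 1; 0 0 -0.4 0 0 0 1; 0 0 -0.43 0 0 0 1; 0 0 -0.43 0 0 0 1"

```text
time_s: 30.05
eef_pos: [507.0, 0.3, 178.7]
ee_rot: [0.0, 0.096, 0.995, -0.0]
force: [0.1, -0.2, -1.0]
grip_width: 1.0
grip_force: 0.0
```

Run:
```python
from h import *
s=sense(); print(s["eef_pos"],s["force"])
p=capture("wrist"); cv2.imwrite("pics/w9.png",p["img"][60:300,200:640,::-1])
for b in blobs(colmask(p['img'],"copper"),500): print(np.argwhere(b).mean(0),b.sum(),"z28",rect(p,b,28),"z8",rect(p,b,8))
p=capture("top"); q=capture("scene")
for w in (p,q): print([rect(w,b,8) for b in blobs(colmask(w["img"],"copper"),250)])
go(445.5,303,160,-0.218)
```

```text
[5.06967794e+02 2.78906199e-01 1.78652544e+02] [ 0.05092185 -0.17940289 -0.96709662]
[ 59.94255051 622.69760101] 3168 z28 (array([452.6, 274.9]), 81.9, 39.5, np.float64(-0.193)) z8 (array([454.4, 291.5]), 87.2, 42.1, np.float64(-0.193))
[171.55423782 321.97896901] 6324 z28 (array([505.7,   0.6]), 108.4, 55.8, np.float64(-0.193)) z8 (array([ 5.109e+02, -4.000e-01]), 115.3, 59.4, np.float64(-0.193))
[(array([443.7, 301.2]), 108.6, 57.6, np.float64(-0.216))]
[(array([496.5, -12.6]), 110.3, 61.3, np.float64(-0.181)), (array([446.5, 304.6]), 111.5, 59.2, np.float64(-0.218))]
shift [0.2939 0.7134 0.0436] turn [ 0.0001 -0.0021  0.0161] |mm| 309.0 j6 -1.61
```

View pics/w9.png

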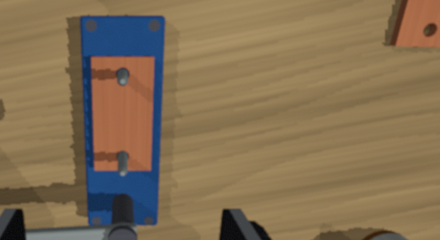

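The first blank lies home with both pins through it, at crop (123,113). Its size at z = 28 mm matches the seated brass plate. That was the last picture I may view, so I continue with numbers only.

Call:
jog_arm --series "0.294 0.713 0.02 0 0 0.016 1; 0.294 0.713 0.02 0 0 0.016 1; 0.294 0.713 0.02 0 0 0.016 1; 0.294 0.713 0.02 0 0 0.016 1; 0.294 0.713 0.02 0 0 0.016 1; 0.294 0.713 0.02 0 0 0.016 1; 0.294 0.713 0.02 0 0 0.016 1; 0.294 0.713 0.02 0 0 0.016 1"

```text
time_s: 31.2
eef_pos: [446.5, 301.5, 170.4]
ee_rot: [-0.0, 0.11, 0.994, -0.0]
force: [-0.1, 0.2, 0.4]
grip_width: 0.998
grip_force: 0.0
```

Run:
```python
from h import *
p=capture("wrist"); s=sense(); print(s["eef_pos"])
c=[rect(p,b,8) for b in blobs(colmask(p['img'],"copper"),1000)]; print(c); c=min(c,key=lambda r:abs(r[0][0]-445)+abs(r[0][1]-303))
go(c[0][0]+1,c[0][1],-16,c[3])
```

```text
[446.60508836 301.57044289 170.56492829]
[(array([444.7, 303.1]), 108.7, 55.5, np.float64(-0.221)), (array([514.9, -15.8]), 117.8, 64.9, np.float64(-0.193))]
shift [0.0029 0.0034 0.4664] turn [-0.0002 -0.0002  0.0008] |mm| 187.0 j6 -0.97
```

Call:
jog_arm --series "0.003 0.0035 0.12 0 0 0.001 0.8; 0.003 0.0035 0.25 0 0 0.001 0.8; 0.003 0.0035 0.38 0 0 0.001 0.8; 0.003 0.0035 0.44 0 0 0.001 0.8; 0.003 0.0035 0.466 0 0 0.001 0.8; 0.003 0.0035 0.466 0 0 0.001 0.8; 0.003 0.0035 0.466 0 0 0.001 -1; 0.003 0.0035 0.466 0 0 0.001 -1; 0.003 0.0035 0.466 0 0 0.001 -1; 0.003 0.0035 0.466 0 0 0.001 -1; 0.003 0.0035 0.466 0 0 0.001 -1"

```text
time_s: 32.62
eef_pos: [449.0, 306.0, -10.9]
ee_rot: [0.005, 0.109, 0.994, 0.003]
force: [-2.1, -0.6, 27.8]
grip_width: 0.001
grip_force: 14.2
```

Call:
jog_arm --series "0 0 -0.05 0 0 0 -1; 0 0 -0.2 0 0 0 -1; 0 0 -0.35 0 0 0 -1; 0 0 -0.45 0 0 0 -1; 0 0 -0.45 0 0 0 -1; 0 0 -0.45 0 0 0 -1"

```text
time_s: 33.38
eef_pos: [444.9, 304.1, 163.9]
ee_rot: [-0.0, 0.109, 0.994, -0.0]
force: [0.3, 0.5, -0.8]
grip_width: -0.0
grip_force: 0.0
```

```bash
cat >> h.py <<'E'
def check(col):
    import io,contextlib,re
    p=capture("wrist"); s=sense(); print(s["eef_pos"].round(1),s["force"].round(1),s["grip_width"])
    f=io.StringIO()
    with contextlib.redirect_stdout(f): held(p,col)
    t=f.getvalue(); print(t.strip()); n=[float(v) for v in re.findall(r"-?\d+\.?\d*",t.replace("np.float64",""))]
    e,_,L,R=n[:4]; H=sorted(np.array(n[4:]).reshape(-1,3)[:,:2].tolist())
    H=[h for h in H if abs(h[1]-322)<12]
    return toolpose(p,s,H[0],H[-1],e-.5,L-.5,R+.5)
E
python3 - <<'E'
from h import *
check("copper"); go(507.4,.4,85,-0.1924)
E
```

```text
[444.8 304.1 163.4] [-0.9  0.2 -0.3] 3.07259163756219e-05Traceback (most recent call last):
  File "<stdin>", line 2, in <module>
  File "h.py", line 72, in check
    with contextlib.redirect_stdout(f): held(p,col)
                                        ~~~~^^^^^^^
  File "h.py", line 48, in held
    mid=[r[r[:,1]==c,0].min() for c in range(290,356,5)]
         ~~~~~~~~~~~~~~~~~~^^
    return umr_minimum(a, axis, None, out, keepdims, initial, where)
ValueError: zero-size array to reduction operation minimum which has no identity
```

The jaws closed just above the plate because I stayed too high. I'll open, re-measure and go to TCP z = -21, the depth that gave a good brass grip.

Call:
jog_arm --series "0 0 0 0 0 0 1; 0 0 0 0 0 0 1; 0 0 0 0 0 0 1; 0 0 0 0 0 0 1; 0 0 0 0 0 0 1"

```text
time_s: 34.05
eef_pos: [445.3, 304.3, 164.4]
ee_rot: [-0.0, 0.109, 0.994, -0.0]
force: [-0.3, 0.3, 0.0]
grip_width: 0.997
grip_force: 0.0
```

Run:
```python
from h import *
p=capture("wrist"); s=sense(); print(s["eef_pos"])
c=[rect(p,b,8) for b in blobs(colmask(p['img'],"copper"),1000)]; print(c); c=min(c,key=lambda r:abs(r[0][0]-445)+abs(r[0][1]-303))
go(c[0][0]+1,c[0][1],-21,c[3])
```

```text
[445.32430836 304.32898068 164.40692215]
[(array([445. , 303.1]), 108.3, 55.5, np.float64(-0.219)), (array([515.5, -16.4]), 119.3, 65.3, np.float64(-0.191))]
shift [-0.0023 -0.0026  0.4635] turn [ 0.      0.     -0.0002] |mm| 185.0 j6 -0.97
```

Call:
jog_arm --series "-0.002 -0.0026 0.12 0 0 0 0.8; -0.002 -0.0026 0.25 0 0 0 0.8; -0.002 -0.0026 0.38 0 0 0 0.8; -0.002 -0.0026 0.44 0 0 0 0.8; -0.002 -0.0026 0.464 0 0 0 0.8; -0.002 -0.0026 0.464 0 0 0 0.8; -0.002 -0.0026 0.464 0 0 0 -1; -0.002 -0.0026 0.464 0 0 0 -1; -0.002 -0.0026 0.464 0 0 0 -1; -0.002 -0.0026 0.464 0 0 0 -1"

```text
time_s: 35.35
eef_pos: [446.6, 303.3, -19.4]
ee_rot: [0.001, 0.109, 0.994, 0.0]
force: [-3.6, -2.5, 9.1]
grip_width: 0.631
grip_force: 62.1
```

Call:
jog_arm --series "0 0 -0.05 0 0 0 -1; 0 0 -0.2 0 0 0 -1; 0 0 -0.35 0 0 0 -1; 0 0 -0.45 0 0 0 -1; 0 0 -0.45 0 0 0 -1; 0 0 -0.45 0 0 0 -1"

```text
time_s: 36.1
eef_pos: [445.0, 302.8, 157.3]
ee_rot: [-0.001, 0.109, 0.994, -0.001]
force: [0.8, 0.1, -5.1]
grip_width: 0.624
grip_force: 66.1
```

Run:
```python
from h import *
check("copper"); go(507.4,.4,85,-0.1924)
```

```text
[444.9 302.7 156.9] [ 0.9  0.6 -4.5] 0.6224230021614567
edge row 157.0 slope 0.0 L 256.0 R 388.0 holes [(347.7, 323.8, 23.1), (191.1, 322.3, 29.2)]
tool x,y,z(top) [  0.95   0.81 -25.31] pitch,yaw [-0.0136 -0.011 ] res [ 0.5 -0.3 -0.  -0.  -0.5  0.3  0.1]
shift [-0.3175 -0.7034  0.1802] turn [-0.0012 -0.0019 -0.0172] |mm| 317.0 j6 -0.97
```

Call:
jog_arm --series "-0.317 -0.703 0 0 0 -0.017 -1; -0.317 -0.703 0 0 0 -0.017 -1; -0.317 -0.703 0 0 0 -0.017 -1; -0.317 -0.703 0 0 0 -0.017 -1; -0.317 -0.703 0 0 0 -0.017 -1; -0.317 -0.703 0.05 0 0 -0.017 -1; -0.317 -0.703 0.12 0 0 -0.017 -1; -0.317 -0.703 0.18 0 0 -0.017 -1; -0.317 -0.703 0.18 0 0 -0.017 -1; -0.317 -0.703 0.18 0 0 -0.017 -1; -0.317 -0.703 0.18 0 0 -0.017 -1"

```text
time_s: 37.52
eef_pos: [508.9, 1.0, 87.6]
ee_rot: [0.001, 0.096, 0.995, -0.0]
force: [0.6, 0.3, -4.4]
grip_width: 0.625
grip_force: 66.3
```

Run:
```python
from h import *
check("copper"); go(507.05,.3,40,-0.1924)
```

```text
[508.8   1.1  87.5] [ 0.8 -0.4 -4.9] 0.6255869497353025
edge row 127.0 slope 0.0 L 255.0 R 388.0 holes [(348.4, 324.1, 21.1), (149.2, 320.3, 20.2)]
tool x,y,z(top) [ 35.23   0.45 -50.05] pitch,yaw [-0.9901 -0.0156] res [ 0.3  0.7 -0.1  0.  -0.2 -0.5 -0.3]
shift [ 0.0041 -0.0027  0.1188] turn [-0.      0.0008 -0.0001] |mm| 48.0 j6 -1.61
```

Call:
jog_arm --series "0.003 -0.002 0.03 0 0 0 -1; 0.003 -0.002 0.05 0 0 0 -1; 0.003 -0.002 0.05 0 0 0 -1; 0.003 -0.002 0.05 0 0 0 -1"

```text
time_s: 38.08
eef_pos: [507.2, 0.5, 66.9]
ee_rot: [0.0, 0.096, 0.995, -0.0]
force: [0.6, 0.5, -4.6]
grip_width: 0.624
grip_force: 66.3
```

Run:
```python
from h import *
s=sense(); print(s["eef_pos"]); go(507.05,.3,40,-0.1924)
```

```text
[507.21656666   0.50898587  66.86912389]
shift [ 0.0003 -0.0006  0.0672] turn [ 0.      0.0001 -0.0002] |mm| 27.0 j6 -1.61
```

Call:
jog_arm --series "0 -0.0005 0.025 0 0 0 -1; 0 -0.0005 0.04 0 0 0 -1; 0 -0.0005 0.05 0 0 0 -1; 0 -0.0005 0.06 0 0 0 -1; 0 -0.0005 0.07 0 0 0 -1; 0 -0.0005 0.07 0 0 0 -1"

```text
time_s: 38.83
eef_pos: [506.9, 0.4, 38.5]
ee_rot: [-0.0, 0.096, 0.995, 0.0]
force: [-0.2, -0.3, -4.4]
grip_width: 0.624
grip_force: 66.3
```

Call:
jog_arm --series "0 0 0.025 0 0 0 -1; 0 0 0.05 0 0 0 -1; 0 0 0.065 0 0 0 -1; 0 0 0.068 0 0 0 -1; 0 0 0.068 0 0 0 -1"

```text
time_s: 39.45
eef_pos: [507.2, 0.3, 11.6]
ee_rot: [0.0, 0.096, 0.995, 0.0]
force: [0.1, -0.4, -3.9]
grip_width: 0.623
grip_force: 66.3
```

Run:
```python
from h import *
s=sense(); print(s["eef_pos"],s["force"],s["wrist_torque"]);
```

```text
[5.07159561e+02 3.11416486e-01 1.16399022e+01] [ 0.06405557 -0.3981629  -3.89677813] [ 0.00716835 -0.02117585  0.00212973]
```

Free descent over the pins, with the plate bottom now about 29 mm up. Now the last millimetre, then release and retreat.

Call:
jog_arm --series "0 0 0.003 0 0 0 -1; 0 0 0.004 0 0 0 -1; 0 0 0.004 0 0 0 0.5; 0 0 0.004 0 0 0 0.6; 0 0 0.004 0 0 0 0.6; 0 0 -0.1 0 0 0 0.8; 0 0 -0.25 0 0 0 1; 0 0 -0.4 0 0 0 1; 0 0 -0.42 0 0 0 1; 0 0 -0.42 0 0 0 1"

```text
time_s: 40.7
eef_pos: [507.0, 0.4, 179.4]
ee_rot: [0.0, 0.096, 0.995, -0.0]
force: [0.8, -0.4, 0.1]
grip_width: 1.0
grip_force: 0.0
```

Run:
```python
from h import *
s=sense(); print(s["eef_pos"],s["force"])
p=capture("wrist")
for b in blobs(colmask(p['img'],"copper"),500): print(np.argwhere(b).mean(0),b.sum(),"z36",rect(p,b,36),"z44",rect(p,b,44))
for n in ("top","scene"):
    w=capture(n); print(n,[rect(w,b,8) for b in blobs(colmask(w["img"],"copper"),250)],[rect(w,b,8) for b in blobs(colmask(w["img"],"green"),250)])
go(635,-285,170,1.335)
```

```text
[5.06952931e+02 3.50313460e-01 1.79391826e+02] [ 0.80031847 -0.40445206  0.14577049]
[172.93579767 321.88371745] 6682 z36 (array([505.3,   0.8]), 109.0, 55.8, np.float64(-0.192)) z44 (array([503.2,   1.2]), 106.1, 54.4, np.float64(-0.192))
top [] [(array([ 632.9, -288.1]), 108.8, 53.4, np.float64(1.331))]
scene [(array([493.4, -14.6]), 113.3, 65.3, np.float64(-0.188))] [(array([ 636.7, -282.5]), 107.4, 50.9, np.float64(1.331))]
shift [-0.4523 -0.6389  0.0186] turn [ 0.0015 -0.0014 -0.9726] |mm| 313.0 j6 -1.61
```

Call:
jog_arm --series "-0.2 -0.35 0 0 0 0.12 1; -0.3 -0.5 0 0 0 0.24 1; -0.45 -0.638 0 0 0 0.36 1; -0.45 -0.638 0 0 0 0.48 1; -0.45 -0.638 0 0 0 0.6 1; -0.45 -0.638 0 0 0 0.72 1; -0.45 -0.638 0 0 0 0.84 1; -0.45 -0.638 0 0 0 0.95 1; -0.45 -0.638 0 0 0 1 1; -0.45 -0.638 0 0 0 1 1; -0.45 -0.638 0 0 0 1 1; -0.45 -0.638 0 0 0 1 1; -0.45 -0.638 0 0 0 1 1"

```text
time_s: 42.48
eef_pos: [634.9, -284.6, 179.5]
ee_rot: [-0.0, 0.772, 0.636, -0.0]
force: [0.1, 0.6, 0.6]
grip_width: 1.003
grip_force: 0.0
```

Run:
```python
from h import *
p=capture("wrist"); s=sense(); print(s["eef_pos"])
c=[rect(p,b,8) for b in blobs(colmask(p['img'],"green"),1000)]; print(c); c=c[0]
# camera sits on tool +x: rect centre of seated brass read 0.8 mm beyond along -toolx earlier
go(c[0][0],c[0][1],-20,c[3])
```

```text
[ 634.8488199  -284.62410262  179.56770501]
[(array([ 634.8, -286.9]), 110.2, 55.3, np.float64(1.333))]
shift [-0.0056  0.001   0.4989] turn [-0.     -0.      0.0289] |mm| 200.0 j6 -0.4
```

Call:
jog_arm --series "-0.003 0.001 0.12 0 0 0.029 0.8; -0.003 0.001 0.25 0 0 0.029 0.8; -0.003 0.001 0.38 0 0 0.029 0.8; -0.003 0.001 0.46 0 0 0.029 0.8; -0.003 0.001 0.49 0 0 0.029 0.8; -0.003 0.001 0.4995 0 0 0.029 0.8; -0.003 0.001 0.4995 0 0 0.029 0.8; -0.003 0.001 0.4995 0 0 0.029 -1; -0.003 0.001 0.4995 0 0 0.029 -1; -0.003 0.001 0.4995 0 0 0.029 -1; -0.003 0.001 0.4995 0 0 0.029 -1" --grip_force 25

```text
time_s: 43.9
eef_pos: [635.6, -286.2, -18.7]
ee_rot: [0.001, 0.786, 0.618, 0.0]
force: [-0.9, 1.0, 6.1]
grip_width: 0.641
grip_force: 26.5
```

Call:
jog_arm --series "0 0 -0.05 0 0 0 -1; 0 0 -0.2 0 0 0 -1; 0 0 -0.35 0 0 0 -1; 0 0 -0.47 0 0 0 -1; 0 0 -0.47 0 0 0 -1; 0 0 -0.47 0 0 0 -1"

```text
time_s: 44.65
eef_pos: [634.7, -285.7, 167.6]
ee_rot: [-0.0, 0.786, 0.618, -0.0]
force: [-0.1, 0.3, -1.8]
grip_width: 0.641
grip_force: 27.0
```

Run:
```python
from h import *
check("green"); go(507.4,.4,130,-0.1924)
```

```text
[ 634.5 -285.6  166.7] [-0.1 -0.8 -1.8] 0.6408245216595629
edge row 160.0 slope 0.0 L 256.0 R 389.0 holes [(346.4, 322.3, 18.2), (195.2, 322.2, 29.0)]
tool x,y,z(top) [  0.57   0.34 -25.88] pitch,yaw [ 0.033  -0.0001] res [-0.1  0.2  0.   0.   0.1 -0.1 -0.1]
shift [ 0.6196 -0.4773  0.0933] turn [-1.400e-03  6.000e-04  9.708e-01] |mm| 315.0 j6 -0.35
```

Call:
jog_arm --series "0.1 -0.08 0 0 0 -0.1 -1; 0.2 -0.16 0 0 0 -0.2 -1; 0.3 -0.23 0 0 0 -0.3 -1; 0.4 -0.31 0 0 0 -0.4 -1; 0.5 -0.39 0 0 0 -0.5 -1; 0.6 -0.46 0 0 0 -0.6 -1; 0.62 -0.477 0 0 0 -0.7 -1; 0.62 -0.477 0 0 0 -0.8 -1; 0.62 -0.477 0 0 0 -0.9 -1; 0.62 -0.477 0 0 0 -1 -1; 0.62 -0.477 0 0 0 -1 -1; 0.62 -0.477 0 0 0 -1 -1; 0.62 -0.477 0 0 0 -1 -1"

```text
time_s: 46.32
eef_pos: [508.0, 0.2, 167.6]
ee_rot: [-0.0, 0.12, 0.993, 0.0]
force: [0.9, -0.2, -1.5]
grip_width: 0.641
grip_force: 27.1
```

Run:
```python
from h import *
p=capture("wrist"); s=sense(); im=p["img"].astype(int)
cv2.imwrite("pics/w10.png",p["img"][:,:,::-1])
g=im[...,1]-np.maximum(im[...,0],im[...,2]); m=(g>15).astype(np.uint8)
cs,hi=cv2.findContours(m,cv2.RETR_CCOMP,cv2.CHAIN_APPROX_NONE)
for c,h in zip(cs,hi[0]):
    if h[3]>=0 and cv2.contourArea(c)>15:
        x,y,w,hh=cv2.boundingRect(c); print("hole",(x+w/2-.5,y+hh/2-.5),w,hh,cv2.contourArea(c))
for r in range(320,376,4): print(r,"".join("#" if v else "." for v in m[r,295:350]))
print([np.argwhere(m[:,c])[[0,-1],0].tolist() for c in (300,345)])
check("green"); go(507.4,.4,90,-0.1924)
```

```text
hole (322.5, 346.5) 22 12 167.0
hole (322.0, 311.5) 9 8 42.0
hole (346.5, 303.0) 10 9 49.0
hole (298.0, 303.0) 11 9 54.5
hole (357.5, 282.0) 10 9 54.0
hole (322.5, 282.0) 10 9 53.5
hole (287.0, 282.0) 11 9 58.0
hole (347.5, 260.0) 10 9 55.5
hole (296.5, 260.0) 10 9 53.5
hole (322.0, 251.0) 9 9 50.0
hole (322.5, 195.5) 30 26 536.5
320 #######################################################
324 #######################################################
328 #######################################################
332 #######################################################
336 #######################################################
340 #######################################################
344 ####################................###################
348 ###################..................##################
352 #######################################################
356 #######################################################
360 #######################################################
364 #######################################################
368 #######################################################
372 #######################################################
[[161, 376], [161, 375]]
[5.081e+02 2.000e-01 1.677e+02] [ 0.8 -0.8 -0.4] 0.6430060346290873
edge row 161.0 slope 0.0 L 255.0 R 389.0 holes [(346.5, 322.5, 19.2), (195.3, 322.2, 29.2)]
tool x,y,z(top) [  0.16   0.46 -25.47] pitch,yaw [ 0.0441 -0.0026] res [ 0.4 -0.2 -0.  -0.  -0.4  0.2  0. ]
shift [0.0017 0.0002 0.1943] turn [ 0.     -0.0002 -0.0298] |mm| 78.0 j6 -1.56
```

```bash
cat > fit.py <<'E'
from h import *
from scipy.optimize import least_squares
def feats(img,col):
    im=img.astype(int)
    if col=="green": m=(im[...,1]-np.maximum(im[...,0],im[...,2])>15)
    else: m=im[...,0]-im[...,2]>45
    m=m.astype(np.uint8); m[:,:245]=0; m[:,400:]=0
    if col!="green": m[:158]=0
    cs,hi=cv2.findContours(m,cv2.RETR_CCOMP,cv2.CHAIN_APPROX_NONE); H=[]
    for c,h in zip(cs,hi[0]):
        if h[3]>=0 and 15<cv2.contourArea(c)<1000:
            x,y,w,hh=cv2.boundingRect(c); M=cv2.moments(c); H.append((M["m01"]/M["m00"],M["m10"]/M["m00"],cv2.contourArea(c)))
    return m,H
p=capture("wrist"); s=sense(); q=s["ee_rot"]; T=Ro.from_quat([q[1],q[2],q[3],q[0]]).as_matrix()
for f,col in (("pics/w5.png","brass"),("pics/w10.png","green")):
    m,H=feats(cv2.imread(f)[:,:,::-1],col); marks=np.array([h[:2] for h in H if h[2]<120 and 240<h[0]<325]); 
    near=[h[:2] for h in H if h[2]>300 and h[0]<220]; edge=np.median([np.argwhere(m[:,c])[0,0] for c in range(290,355,5)])-.5
    L=np.median([np.argwhere(m[r])[0,0] for r in range(190,205)])-.5; R=np.median([np.argwhere(m[r])[-1,0] for r in range(190,205)])+.5
    print(col,len(marks),np.round(near,1),edge,L,R)
    c=marks.mean(0)
    for fixed in (None,0.):
        def pts(v):
            pit=v[3] if fixed is None else fixed
            A=np.arange(8)*np.pi/4
            X=np.vstack([[[40,0,0],[55,0,0],[36,28,0],[36,-28,0],[0,0,0]],np.c_[v[5]*np.cos(A),v[5]*np.sin(A),0*A]])@Ro.from_rotvec([0,pit,v[4]]).as_matrix().T+v[:3]
            return proj(p,X@T.T+s["eef_pos"])
        def g(v):
            a=pts(v); d=np.linalg.norm(a[4:,None]-marks[None],axis=2); j=d.argmin(0)
            e=(a[4:][j]-marks).ravel()
            return np.r_[e,a[0]-near[0],a[1,0]-edge,min(a[2:4,1])-L,max(a[2:4,1])-R]
        r=least_squares(g,[1,0,-28,0,0,15.]); print(r.x.round(3),"rms",np.sqrt(np.mean(r.fun**2)).round(2))
E
python3 fit.py
```

```text
brass 9 [[192.4 322.4]] 157.5 244.5 399.5
[  5.985   0.43  -37.187   0.124  -0.     15.427] rms 1.2
[  4.581   0.429 -35.304 287.225  -0.     15.143] rms 1.97
green 9 [[195.4 322.3]] 160.5 254.5 389.5
[ 3.2000e-02  4.6700e-01 -2.8378e+01 -1.9000e-02 -2.0000e-03  1.5581e+01] rms 0.28
[ 1.95000e-01  4.67000e-01 -2.85960e+01  1.58928e+02 -2.00000e-03
  1.56300e+01] rms 0.35
```

```bash
sed -i 's/^    print(col,len/    if col=="brass": near,edge,L,R=[(194.3,322.6)],159.5,252.5,391.5\n    print(col,len/' fit.py; python3 fit.py
```

```text
brass 9 [[194.3 322.6]] 159.5 252.5 391.5
[ 1.3990e+00  4.2700e-01 -2.9735e+01  2.1000e-02 -0.0000e+00  1.5882e+01] rms 0.35
[  1.193   0.427 -29.457 -31.829  -0.     15.826] rms 0.42
green 9 [[195.4 322.3]] 160.5 254.5 389.5
[ 1.2000e-02  4.6400e-01 -2.8417e+01 -1.9000e-02 -2.0000e-03  1.5581e+01] rms 0.28
[ 1.76000e-01  4.64000e-01 -2.86350e+01  2.22437e+02 -2.00000e-03
  1.56300e+01] rms 0.35
```

Call:
jog_arm --series "0.0045 0 0.06 0 0 -0.03 -1; 0.0045 0 0.14 0 0 -0.03 -1; 0.0045 0 0.2 0 0 -0.03 -1; 0.0045 0 0.232 0 0 -0.03 -1; 0.0045 0 0.232 0 0 -0.03 -1; 0.0045 0 0.232 0 0 -0.03 -1; 0.0045 0 0.232 0 0 -0.03 -1"

```text
time_s: 47.4
eef_pos: [506.8, 0.5, 75.8]
ee_rot: [0.001, 0.095, 0.995, -0.0]
force: [0.5, 0.5, 0.3]
grip_width: 0.644
grip_force: 27.1
```

```bash
python3 -c "
from h import *
s=sense();print(s['eef_pos'],s['force']);go(506.2,.6,45,-0.1924)"
```

```text
[5.06845186e+02 4.83618180e-01 7.57875024e+01] [0.51666105 0.45169733 0.30942073]
shift [ 0.0018 -0.      0.077 ] turn [-0.      0.001   0.0008] |mm| 31.0 j6 -1.61
```

Call:
jog_arm --series "0.001 0 0.03 0 0 0 -1; 0.001 0 0.05 0 0 0 -1; 0.001 0 0.06 0 0 0 -1; 0.001 0 0.067 0 0 0 -1; 0.001 0 0.073 0 0 0 -1; 0.001 0 0.077 0 0 0 -1; 0.001 0 0.077 0 0 0 -1"

```text
time_s: 48.28
eef_pos: [506.0, 0.7, 44.2]
ee_rot: [0.0, 0.095, 0.995, 0.0]
force: [-0.1, -0.5, -0.0]
grip_width: 0.639
grip_force: 27.1
```

```bash
python3 -c "
from h import *
s=sense();print(s['eef_pos'],s['force'],s['wrist_torque']);go(506.2,.6,16.5,-0.1924)
p=capture('wrist'); im=p['img'].astype(int); m=(im[...,1]-np.maximum(im[...,0],im[...,2])>15)
for r in range(180,212,3): print(''.join('#' if v else '.' for v in m[r,300:346]),' '.join('%d'%v for v in im[r,304:342:3].mean(1)))
print()
for r in range(336,360,3): print(''.join('#' if v else '.' for v in m[r,300:346]),' '.join('%d'%v for v in im[r,304:342:3].mean(1)))
"
```

```text
[506.00967123   0.65571355  44.18186994] [-0.0512952  -0.52062637 -0.00288573] [ 0.00490897 -0.02559226 -0.00818956]
shift [-0.0005 -0.      0.0692] turn [0.     0.     0.0008] |mm| 28.0 j6 -1.61
############################################## 80 79 79 79 79 79 79 79 79 80 78 79 79
############################################## 79 78 79 79 77 77 76 77 79 79 79 80 80
##################.........################### 78 78 80 76 68 68 81 69 66 72 80 78 79
#############...................############## 79 79 78 63 62 74 102 105 63 58 69 79 79
##########..........................########## 81 81 86 64 68 141 152 142 80 63 73 78 80
#########...........................########## 80 78 83 73 86 153 152 151 82 71 81 66 80
##########..........................########## 81 72 75 72 71 123 146 121 70 79 102 56 80
############......................############ 79 74 55 71 70 71 75 68 72 68 51 62 79
###############................############### 80 78 56 49 64 69 70 68 64 46 40 74 80
############################################## 80 80 72 48 42 40 42 40 40 43 64 80 80
############################################## 81 81 79 74 54 41 37 41 50 68 79 80 79

############################################## 70 69 69 69 69 70 71 68 69 68 70 70 70
############################################## 71 70 69 69 70 70 69 69 70 70 71 70 69
############################################## 70 70 70 70 69 71 84 92 71 70 69 70 68
##############..................############## 71 71 70 73 76 109 131 124 88 75 67 68 70
##############...................############# 70 71 68 57 74 127 136 117 72 49 53 68 69
####################.....##################### 69 71 63 46 37 46 65 37 30 28 37 68 69
############################################## 70 69 65 45 40 30 27 32 31 30 38 69 68
############################################## 69 68 69 52 38 26 30 28 27 30 57 69 69
```

Both pin tips show centred in the template's holes and there is no force. I'll lower it gently.

Call:
jog_arm --series "0 0 0.015 0 0 0 -1; 0 0 0.03 0 0 0 -1; 0 0 0.042 0 0 0 -1; 0 0 0.052 0 0 0 -1; 0 0 0.06 0 0 0 -1; 0 0 0.065 0 0 0 -1; 0 0 0.067 0 0 0 -1; 0 0 0.067 0 0 0 -1"

```text
time_s: 49.32
eef_pos: [506.0, 0.6, 17.5]
ee_rot: [0.0, 0.095, 0.995, -0.0]
force: [-0.5, 0.8, -0.7]
grip_width: 0.64
grip_force: 27.1
```

Call:
jog_arm --series "0 0 0.002 0 0 0 -1; 0 0 0.004 0 0 0 -1; 0 0 0.004 0 0 0 -1"

```text
time_s: 49.7
eef_pos: [506.2, 0.6, 17.2]
ee_rot: [0.0, 0.095, 0.995, -0.0]
force: [-6.2, 0.1, 15.4]
grip_width: 0.642
grip_force: 28.7
```

Call:
jog_arm --series "0 0 0 0 0 0 0.5; 0 0 0 0 0 0 0.6; 0 0 0 0 0 0 0.6; 0 0 -0.1 0 0 0 0.8; 0 0 -0.25 0 0 0 1; 0 0 -0.4 0 0 0 1; 0 0 -0.42 0 0 0 1; 0 0 -0.42 0 0 0 1"

```text
time_s: 50.7
eef_pos: [505.9, 0.7, 183.4]
ee_rot: [-0.0, 0.095, 0.995, 0.0]
force: [-0.3, 0.4, -0.2]
grip_width: 0.998
grip_force: 0.0
```

Run:
```python
from h import *
s=sense(); print(s["eef_pos"],s["force"])
p=capture("wrist")
for z in (44,52): print(z,[rect(p,b,z) for b in blobs(colmask(p['img'],"green"),2000)])
print("copper",[(b.sum(),np.argwhere(b).min(0),np.argwhere(b).max(0)) for b in blobs(colmask(p['img'],"copper"),30)])
for b in blobs(colmask(p['img'],"red"),30): print("red",rect(p,b,128),b.sum())
for l,z in (("keeper_handle",109),("keeper_hinge",78.5)): print(l,[(back(p,m["point"],z).round(1),m["confidence"]) for m in mark_of(l,p)])
q=capture("scene")
for b in blobs(colmask(q["img"],"red"),12): print("scene red",back(q,np.argwhere(b).mean(0),109))
```

```text
[505.85658627   0.66840937 183.38933319] [-0.30627546  0.37722888 -0.22723665]
44 [(array([506.8,   0.7]), 108.4, 55.5, np.float64(-0.19))]
52 [(array([504.6,   1.2]), 105.5, 54.0, np.float64(-0.19))]
copper [(np.int64(122), array([118, 291]), array([119, 352]))]
keeper_handle []
keeper_hinge [(array([[600.4, -16.3,  78.5]]), 0.83)]
scene red [[ 588.21933407 -114.36536604  109.        ]]
```

```bash
python3 -c "
from h import *
go(587,-115,183,1.41)"
```

```text
shift [-0.2552 -0.2454 -0.0025] turn [-0.0014 -0.0015  0.9806] |mm| 142.0 j6 -1.61
```

Call:
jog_arm --series "-0.05 -0.05 0 0 0 0.12 1; -0.1 -0.1 0 0 0 0.24 1; -0.15 -0.15 0 0 0 0.36 1; -0.2 -0.2 0 0 0 0.48 1; -0.255 -0.245 0 0 0 0.6 1; -0.255 -0.245 0 0 0 0.72 1; -0.255 -0.245 0 0 0 0.84 1; -0.255 -0.245 0 0 0 0.95 1; -0.255 -0.245 0 0 0 0.98 0.3; -0.255 -0.245 0 0 0 0.98 0.3; -0.255 -0.245 0 0 0 0.98 0.3"

```text
time_s: 52.28
eef_pos: [587.4, -114.9, 183.2]
ee_rot: [-0.0, 0.761, 0.649, -0.0]
force: [0.6, -0.8, -0.8]
grip_width: 0.648
grip_force: 0.0
```

```bash
python3 -c "
from h import *
p=capture('wrist')
for b in blobs(colmask(p['img'],'red'),30): print('red',rect(p,b,128),b.sum())
print([(back(p,m['point'],109).round(1),m['confidence']) for m in mark_of('keeper_handle',p)])
go(587,-115,78,1.41)"
```

```text
red (array([ 588.4, -110.3]), 25.8, 14.3, np.float64(1.413)) 647
[(array([[ 588.2, -114.7,  109. ]]), 0.89)]
shift [-0.0004 -0.001   0.2638] turn [-0.0003 -0.0001  0.0011] |mm| 106.0 j6 -0.23
```

Call:
jog_arm --series "0 -0.002 0.08 0 0 0 0.3; 0 -0.002 0.16 0 0 0 0.3; 0 -0.002 0.22 0 0 0 0.3; 0 -0.002 0.264 0 0 0 0.1; 0 -0.002 0.264 0 0 0 -1; 0 -0.002 0.264 0 0 0 -1; 0 -0.002 0.264 0 0 0 -1; 0 -0.002 0.264 0 0 0 -1; 0 -0.002 0.264 0 0 0 -1" --grip_force 20

```text
time_s: 53.5
eef_pos: [587.2, -115.0, 79.0]
ee_rot: [0.001, 0.761, 0.648, 0.0]
force: [0.6, -0.4, 3.7]
grip_width: 0.175
grip_force: 21.6
```

```bash
python3 -c "
from h import *
arc((601,-17.9),np.arange(1.6,-0.1,-.16),-0.191)
arc((601,-17.9),[0,-.02,-.04],-0.191)"
```

```text
yaw now 1.411 pos [ 587.2 -115.    79. ] w 0.17537116278727394 [ 0.6 -0.4  3.7]
-0.005 -0.005 -0.000 0 0 0.001 -0.4; -0.002 -0.045 -0.000 0 0 0.103 -0.4; 0.008 -0.084 -0.000 0 0 0.205 -0.4; 0.024 -0.121 -0.000 0 0 0.307 -0.4; 0.045 -0.154 -0.000 0 0 0.409 -0.4; 0.071 -0.184 -0.000 0 0 0.511 -0.4; 0.102 -0.210 -0.000 0 0 0.612 -0.4; 0.137 -0.230 -0.000 0 0 0.714 -0.4; 0.174 -0.244 -0.000 0 0 0.816 -0.4; 0.213 -0.253 -0.001 0 0 0.918 -0.4; 0.253 -0.255 -0.001 0 0 1.020 -0.4; 
yaw now 1.411 pos [ 587.2 -115.    79. ] w 0.17537116278727394 [ 0.6 -0.4  3.7]
0.253 -0.255 -0.001 0 0 1.020 -0.4; 0.258 -0.254 -0.001 0 0 1.033 -0.4; 0.263 -0.254 -0.001 0 0 1.045 -0.4;
```

Call:
jog_arm --series "0 -0.02 0 0 0 0.05 -0.5; 0 -0.045 0 0 0 0.103 -0.5; 0.008 -0.084 0 0 0 0.205 -0.5; 0.024 -0.121 0 0 0 0.307 -0.5; 0.045 -0.154 0 0 0 0.409 -0.5; 0.071 -0.184 0 0 0 0.511 -0.5; 0.102 -0.21 0 0 0 0.612 -0.5; 0.137 -0.23 0 0 0 0.714 -0.5; 0.174 -0.244 0 0 0 0.816 -0.5; 0.213 -0.253 0 0 0 0.918 -0.5; 0.253 -0.255 0 0 0 1 -0.5; 0.253 -0.255 0 0 0 1 -0.5; 0.253 -0.255 0 0 0 1 -0.5"

```text
time_s: 55.12
eef_pos: [502.1, 0.9, 78.2]
ee_rot: [0.0, 0.997, -0.079, -0.0]
force: [0.1, -0.3, 0.5]
grip_width: 0.253
grip_force: 0.0
```

Call:
jog_arm --series "0 0 0 0 0 0 -0.2; 0 0 0 0 0 0 -0.1; 0 0 0 0 0 0 0; 0 0 -0.1 0 0 0 0; 0 0 -0.2 0 0 0 0; 0 0 -0.35 0 0 0 0.5; 0 0 -0.5 0 0 0 1; 0 0 -0.55 0 0 0 1; 0 0 -0.55 0 0 0 1"

```text
time_s: 56.25
eef_pos: [502.5, 1.2, 299.2]
ee_rot: [0.0, 0.997, -0.08, 0.001]
force: [0.3, -0.2, -1.4]
grip_width: 1.006
grip_force: 0.0
```

Run:
```python
from h import *
s=sense(); print(s["eef_pos"],s["force"])
p=capture("wrist")
for l,z in (("keeper_handle",109),("keeper_hinge",78.5)): print(l,[(back(p,m["point"],z).round(1).tolist(),round(m["confidence"],2)) for m in mark_of(l,p)])
for b in blobs(colmask(p['img'],"red"),100): print("red",rect(p,b,128))
g=cv2.morphologyEx(colmask(p['img'],"green").astype(np.uint8),cv2.MORPH_CLOSE,np.ones((41,41)))>0
print([rect(p,b,44) for b in blobs(g,2000)])
for n in ("top","scene"):
    q=capture(n); print(n,[rect(q,b,13) for b in blobs(colmask(q["img"],"brass"),250)],[(np.round(m["point"]),l) for l in ("succulent","polish_jar","hammer") for m in mark_of(l,q)[:1]])
    print([rect(q,b,44) for b in blobs(colmask(q["img"],"green"),150)],[back(q,np.argwhere(b).mean(0),109).round(0) for b in blobs(colmask(q["img"],"red"),12)])
```

```text
[502.47677005   1.20926017 299.16386201] [ 0.34384684 -0.22055419 -1.365955  ]
keeper_handle [([[500.0, 2.7, 109.0]], 0.88)]
keeper_hinge []
red (array([5.056e+02, 2.000e-01]), 21.4, 12.0, np.float64(-0.159))
[(array([5.082e+02, 3.000e-01]), 109.2, 54.9, np.float64(-0.18))]
top [(array([ 412.4, -268.2]), 110.8, 55.2, np.float64(1.563))] [(array([155., 266.]), 'succulent'), (array([161., 223.]), 'polish_jar'), (array([145., 350.]), 'hammer')]
[(array([479. ,   6.2]), 52.1, 50.6, np.float64(1.402))] [array([[ 681., -569.,  109.]]), array([[ 546., -563.,  109.]])]
scene [] [(array([295., 286.]), 'succulent'), (array([323., 325.]), 'polish_jar'), (array([234., 231.]), 'hammer')]
[(array([511. ,   6.3]), 111.0, 52.6, np.float64(-0.141))] [array([[502.,   2., 109.]])]
```

```bash
python3 -c "
from rig import *
print(finish_job())"
```

```text
the job is handed in; nothing more can be done
None
```

I handed the job in at about 56 s with every step done, but the tool returned no verdict. Camera measurements put the brass plate flat in the wooden tray, both copper blanks and the template home on the pins, and the keeper closed at its stop. The plant, jar and hammer still read where they started.

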